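# Stopper the flasks and clamp them on the orbital shaker

### The arm

A 6-joint arm with a two-finger parallel gripper is mounted at the origin on the work surface. World frame = base frame: x ahead of the robot, y to its left, z up, the work surface at z = 0. Lengths are in m, angles in rad, forces in N, time in s.
With the tool pointing down it reaches from about 0.35 to 0.775 m from the base axis. Payload 7.3 kg.
Tool frame: the origin (TCP) lies at the very end of the fingers, on their centre line; the grasp point (between the pads) lies 19 mm behind it; z points along the fingers, y is the direction in which the jaws open and shut (so a half turn about z gives the same grasp; the last joint's range is limited). The gripper opens to 92 mm and grips with 3 to 60 N. Pads are 19 mm wide; open, the fingers measure 130 mm over their backs; the gripper's body (75 mm by 190 mm) begins 47 mm behind the grasp point.
Start: joints at [0.969, 0.342, 1.524, -0, 1.275, -0.146], TCP at [0.231, 0.471, 0.227] pointing down, gripper open.
Joint ranges: [-2.53, 2.53], [-0.77, 2.02], [0.04, 2.7], [-1, 4.14], [0.28, 2.66], [-3.11, 3.11]. Speed limits (rad/s): [2.57, 2.57, 3.14, 3.14, 3.14, 3.14].

### API

Orientations are given as [roll, pitch, yaw] about the fixed x, y, z axes, in that order (R = Rz(yaw) Ry(pitch) Rx(roll)).
In Python, from cell import observe, read_camera, camera_info, hand_in gives the robot as it stands.
- The arm moves only by the tool jog_arm, never from a script. Its argument "rows" is one flat list of numbers, 5 for each row, row after row: the finger opening in mm, from 0 to 91.8, then the shift along the tool's x, y, z in mm, then the turn about the tool's z in degrees. In form: [gripper, tx, ty, tz, roll, gripper, tx, ty, tz, roll, ...]. A call has 1 to 20 rows; each row shifts and turns the commanded pose from where the row before left it, along the tool's axes as they then stand; what a row does not reach is not made up. A row lasts 1/10 s, in which the tool goes at most 50 mm and 8.59 degrees, less where a joint would pass 70% of its speed; a pose out of reach is approached as far as the arm can. A call with a gripper value outside its range is refused whole. The fingers move at their own pace and stop on an object; "grip_force" is the grip in N (left out, the last holds). Time passes only in rows, so rows that do not move let the fingers close. It gives the time, the measured TCP pose, the force and the opening at its end, in the units of the state.
- observe(): the state, without advancing time (a new reading comes with each control period).
- read_camera(name): name is "scene" or "top" or "wrist"; returns (picture, depth): 384x512x3 uint8, red, green, blue; 384x512 float32, m along the optical axis (not along the pixel's ray), 0 where there is no reading.
- camera_info(name): a dict with "fx", "fy", "cx", "cy" (pixels), "extrinsics" (4x4, takes a point from camera to world coordinates); the wrist camera has in their place "tool_from_camera" (4x4, takes a point from camera to tool coordinates, whose origin is the TCP and whose axes are the flange's). Camera axes: x right, y up, looking along -z (the intrinsics and any distortion apply to the point x, -y, -z); pixel columns grow to the right and rows downward; lengths in m; the calibration is good to about 2 mm. The wrist camera is an equidistant fisheye: a pixel r from the principal point sees the ray r / f radians off the axis. A picture is of the moment at which its call begins: read the wrist's pose just before it. camera_info takes no time and is no camera call.
- hand_in(): hands the job in, once; it reports no verdict.
The state is a dict: "time": time; "qpos": joint angles; "qvel": joint speeds; "joint_efforts": joint torques, N m; "tool_pos": TCP position; "tool_rot": TCP orientation; "contact_force": force on the tool from outside, world axes, zero at the start; "torque": the same for the moment, N m; "opening": finger opening in m.
Only numpy, scipy, OpenCV 4.12 (cv2) and the standard library are available. Lean on these libraries where they do the work, as an engineer would, in place of code of your own. Each camera call takes 0.05 s, during which the arm holds its last target. There are 200 camera calls.

### The job

Load the orbital shaker for the next run. Loosen the black clamp nut all the way (nobody remembers whether its thread is right- or left-handed: try it and feel which way it gives), slide the clamp bar open, push a stopper home into every flask and stand all the flasks upright in the lane between the bar and the fixed rail. Then slide the bar fully home again, tighten the nut fully and leave everything else on the bench as it is.

Things in the scene. Friction and masses are not known exactly. Their poses are not given: they have to be found in the camera images.
- shaker: orbital shaker, off: blue housing under a white platform 268 mm (its x) by 296 mm (its y), platform top at z = 92 mm. Origin: centre of its underside on the bench, z up; x points from the nut side to the fixed rail. The aluminium rail stands along y at x = 115 to 127 mm, 30 mm high over the platform; 12 mm high lips close the lane at y = +-141 mm. It does not move
- lane (a point): middle of the flask lane on the platform's surface (shaker frame x = 80, y = 0, z = 92 mm; axes as the shaker's). With the clamp bar home the lane is 70 mm wide in x (shaker x = 45 to 115 mm), with the bar fully open 110 mm (5 to 115 mm); 282 mm long in y: room for three flasks in a row, 80 mm apart
- clamp_bar (a joint): travel of the sliding clamp bar, m: 0 = home, 0.040 = fully open. It slides along the shaker's -x against about 3 N and stays where it is left. While the nut is tight the nut's foot sits in a countersink of the bar's tongue and locks it; the bar must be home for the nut to go down again
- bar_mid (a point): middle of the clamp bar's top edge, 30 mm over the platform; moves with the bar. The bar is 270 mm long along y, 14 mm thick; home, this point is at shaker x = 38 mm. A slotted tongue, 36 mm wide, its top 9 mm over the platform, runs from the bar's middle 158 mm to -x, under the clamp nut
- bar_pull (a point): on the black upright pull fixed to the tongue, 35 mm from the bar on its -x side: 12 mm (shaker x) by 14 mm (shaker y), from 9 to 43 mm over the platform; this point is on its axis 34 mm over the platform and moves with the bar
- nut_a (a joint): turn of clamp nut nut_a, rad: 0 = tight, grows as it is loosened WHICHEVER way its thread runs, 3.1 = backed off fully (a stop; it stays on). It rises 1.8 mm per rad; the bar is free above about 2.2. Drag 0.15 N m; turned the tightening way from 0 it does not give. Exactly one of nut_a, nut_b is fitted, the other is None. Its thread may be right- or left-handed, one cannot see which
- nut_b (a joint): the same for the clamp nut nut_b
- nut_a_grip (a point): nut_a, a black ribbed round hand nut, 44 mm across, 26 mm tall, upright axis, white index mark on top; this point is on its axis, 14 mm above its lower rim (12 mm below its top). Tight, it is 30 mm over the platform, at shaker x = -85 mm, y = 0; it rises as the nut is loosened
- nut_b_grip (a point): the same point of nut_b, when that one is fitted
- stud_a: hidden foot of nut_a's clamp stud, under the platform on the nut's axis (origin 30 mm below the platform's top); only tells that nut_a is the one fitted
- stud_b: the same for nut_b
- stopper_rack: white block 56 x 190 x 32 mm with three wells in a row along its y (62 mm apart; 27 mm across, 20 mm deep), in which the stoppers stand. Origin: centre of its underside. It does not move
- flask_1: empty conical glass flask, base 66 mm across, 108 mm tall, straight neck 30 mm outside, 24 mm bore, from 72 mm up to the rim at 108 mm; 100 g. Origin: centre of its underside, z up. Two or three of the flasks are present, the others are None
- flask_2: the same as flask_1
- flask_3: the same as flask_1
- stopper_1: green stopper: ribbed head 28 mm across, 16 mm tall, on a tapered plug 22 mm long (25 mm across under the head, 17 mm at the lower end); 20 g. Origin: centre of the plug's lower end; head at z = 22 to 38 mm. Starts upright, plug down in a rack well, origin 12 mm over the bench. Seated in a flask the origin is about 88 mm over the flask's underside. Any stopper fits any flask; spares stay
- stopper_2: the same as stopper_1
- stopper_3: the same as stopper_1
- amber_vial: small capped amber glass vial, 28 mm across, 52 mm tall; bystander, leave it alone
- vial_cap: loose white cap, 20 mm across, 11 mm high; bystander, leave it alone
- spatula: steel spatula, 160 mm long, lying flat; bystander, leave it alone
- wash_bottle: white wash bottle with a blue spout, 66 mm across, 190 mm tall; bystander, leave it alone
- beaker: small empty glass beaker, 52 mm across, 65 mm tall; bystander, leave it alone
- marker: blue marker pen, 14 mm thick, about 124 mm long, lying flat; bystander, leave it alone

How it is judged:
By the outcome, as a careful person would: the job done as asked, in the order asked, and still so for the second after the job is handed in, with the robot touching nothing.
Of stud_a, stud_b only 1 to 1 are there at a start; the rules pass over those that are not, and their reading is None.
Of flask_1, flask_2, flask_3 only 2 to 3 are there at a start; the rules pass over those that are not, and their reading is None.
At some moment in a run one of flask_1, flask_2, flask_3 may be knocked a few centimetres aside while the robot is not near it.
It also fails if it takes over 210 s, if anything falls off the work surface, if the arm or the gripper's body presses on something with over 40 N, if the wrist force passes 120 N, or if a joint passes its speed limit or range.

## Working session

There is one attempt and no reset: what is moved stays moved. The work goes in short steps, Python scripts to look and compute and a tool call to move; the robot and the scene stay as the last step left them, time stands still between calls to the robot, and variables do not carry over. Pictures are saved under pics/ and viewed, about 12 in all and at most 16, crops included, and the job is handed in when it is done.

Besides the shell and the picture viewer there is one more tool, called after ">>>" by a JSON object that holds its "fn" and its "kwargs", one argument or row to a line. jog_arm: Moves the arm, as the interface text tells. Its arguments: {"type":"object","properties":{"rows":{"type":"array","items":{"type":"number"}},"grip_force":{"type":"number"}},"required":["rows"]}

```bash
ls; mkdir -p pics; python3 - <<'E'
from cell import *
import cv2,numpy as np
print(observe())
for n in("scene","top"):
    p,d=read_camera(n); np.savez(f"pics/{n}0.npz",p=p,d=d); cv2.imwrite(f"pics/{n}0.png",cv2.resize(p[:,:,::-1],(800,600)))
    print(n,camera_info(n))
print(camera_info("wrist"))
E
```

```text
pics
{'time': 0.0, 'qpos': array([ 9.68995094e-01,  3.42669951e-01,  1.52504648e+00, -2.06799764e-05,
        1.27539177e+00, -1.46001652e-01]), 'qvel': array([ 4.18129596e-04,  7.50208098e-04, -1.22305036e-03, -7.27940410e-04,
        8.68170657e-06,  2.43706173e-04]), 'joint_efforts': array([ 1.18110063e-03, -4.31243169e+01, -2.44219190e+01,  7.17825419e-02,
        5.60674549e-02, -1.39058270e-04]), 'tool_pos': array([0.23084072, 0.47105885, 0.22606207]), 'tool_rot': array([-3.14009036e+00, -2.00921935e-04,  2.68579896e+00]), 'contact_force': array([-0.31522488, -0.56383953, -0.3459906 ]), 'torque': array([ 0.00199959, -0.04898308,  0.00262129]), 'opening': 0.09168546526204067}
scene {'fx': 363.6175473913317, 'fy': 363.6175473913317, 'cx': 252.04312609980022, 'cy': 192.79327534438374, 'extrinsics': array([[-0.69961318, -0.43880538,  0.56390712,  1.07045198],
       [ 0.71449994, -0.4234633 ,  0.55692789,  0.55206908],
       [-0.00558898,  0.79254569,  0.60978692,  0.67829065],
       [ 0.        ,  0.        ,  0.        ,  1.        ]])}
top {'fx': 358.3495771999751, 'fy': 358.3495771999751, 'cx': 260.7992206497179, 'cy': 189.25470247324495, 'extrinsics': array([[ 0.02798068,  0.98578705, -0.16565319,  0.34592197],
       [-0.99947694,  0.02490201, -0.02063326,  0.00194442],
       [-0.0162149 ,  0.16614388,  0.9859682 ,  1.20692501],
       [ 0.        ,  0.        ,  0.        ,  1.        ]])}
{'fx': 297.3186396354542, 'fy': 297.3186396354542, 'cx': 250.62066145974097, 'cy': 192.58188929046935, 'tool_from_camera': array([[-5.81679653e-04,  9.65685948e-01,  2.59711979e-01,
         7.07605570e-02],
       [ 9.99999800e-01,  6.25991900e-04, -8.79129453e-05,
         9.45374143e-04],
       [-2.47473891e-04,  2.59711876e-01, -9.65686119e-01,
        -1.57644674e-01],
       [ 0.00000000e+00,  0.00000000e+00,  0.00000000e+00,
         1.00000000e+00]])}
```

View pics/scene0.png

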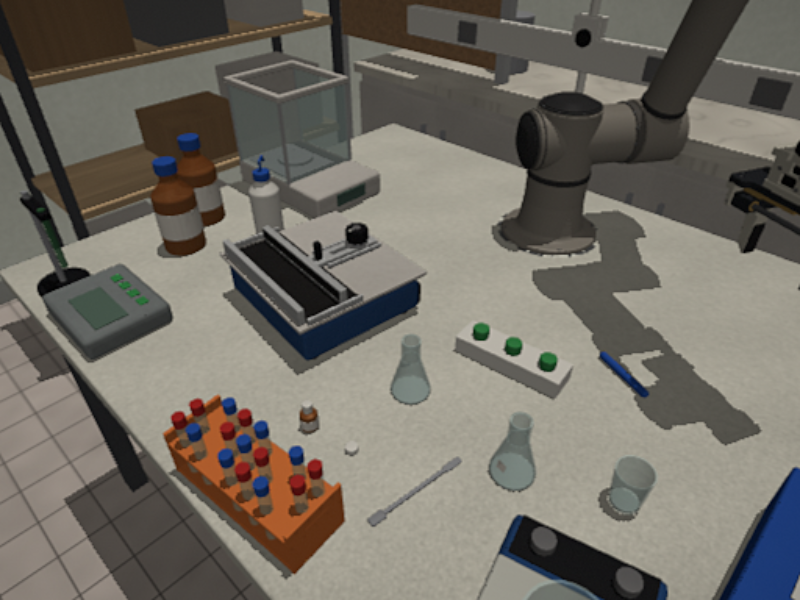

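View pics/top0.png

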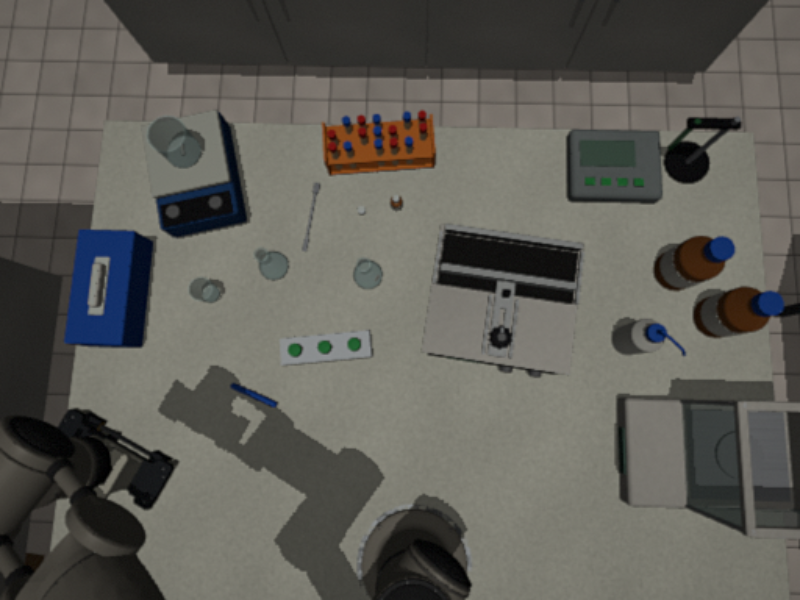

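The pictures show two flasks (top 800-scale bases at about (368,275) and (273,265)), three green stoppers in the rack at (294,350), (324,346) and (354,344), and the shaker at (505,300) with its nut at (501,337) and the pull at (506,293).

```bash
cat > h.py <<'E'
import numpy as np,cv2
from cell import *
def rays(n,uv):
    c=camera_info(n);uv=np.atleast_2d(uv).astype(float);E=c["extrinsics"]
    d=np.stack([(uv[:,0]-c["cx"])/c["fx"],-(uv[:,1]-c["cy"])/c["fy"],-np.ones(len(uv))],1)
    return E[:3,3],d@E[:3,:3].T
def plane(n,uv,z):
    o,d=rays(n,uv);return o+d*((z-o[2])/d[:,2])[:,None]
def cloud(n,dep):
    v,u=np.mgrid[:dep.shape[0],:dep.shape[1]]
    o,d=rays(n,np.stack([u.ravel(),v.ravel()],1))
    return (o+d*dep.reshape(-1,1)).reshape(*dep.shape,3)
def blobs(m,a=8):
    n,l,s,c=cv2.connectedComponentsWithStats(m.astype(np.uint8))
    return [(l==i,s[i,4],c[i]) for i in range(1,n) if s[i,4]>=a]
def tri(uv1,uv2,n1="top",n2="scene"):
    o1,d1=rays(n1,uv1);o2,d2=rays(n2,uv2);d1=d1[0];d2=d2[0]
    t=np.linalg.lstsq(np.stack([d1,-d2],1),o2-o1,rcond=None)[0]
    a=o1+t[0]*d1;b=o2+t[1]*d2;return (a+b)/2,np.linalg.norm(a-b)
E
python3 - <<'E'
from h import *
np.set_printoptions(precision=4,suppress=True)
for n in("top","scene"):
    z=np.load(f"pics/{n}0.npz");p,d=z["p"],z["d"];P=cloud(n,d)
    hsv=cv2.cvtColor(p,cv2.COLOR_RGB2HSV)
    ok=(d>0)&(P[...,0]>.2)&(P[...,0]<.8)&(abs(P[...,1])<.45)
    g=cv2.inRange(hsv,(45,100,40),(80,255,255))>0
    for m,a,c in blobs(g&ok): print(n,"green",a,c,plane(n,c,.045)[0],np.median(P[m],0))
    plat=ok&(abs(P[...,2]-.092)<.006)&(P[...,1]<.1)
    b=max(blobs(plat),key=lambda b:b[1]); print(n,"plat",b[1],b[2],np.median(P[b[0]],0))
    pts=P[b[0]][:,:2]*1000; print(cv2.minAreaRect(pts.astype(np.float32)))
    rail=ok&(P[...,2]>.115)&(P[...,1]<.05)&(P[...,1]>-.35)
    for m,a,c in blobs(rail,10): print(n,"high",a,c,np.median(P[m],0),P[m].min(0),P[m].max(0),cv2.minAreaRect((P[m][:,:2]*1000).astype(np.float32)),hsv[m].mean(0))
    gl=ok&(P[...,2]>.006)&(P[...,0]>.2)&(P[...,1]>-.07)
    for m,a,c in blobs(gl,10): print(n,"obj",a,c,np.median(P[m],0),P[m].min(0),P[m].max(0))
t=cv2.imread("pics/top0.png");z=np.load("pics/top0.npz")["p"];s=np.load("pics/scene0.npz")["p"]
a=cv2.resize(z[140:240,140:260,::-1],(800,667))[:600];b=cv2.resize(s[200:320,230:350,::-1],(600,600))
cv2.imwrite("pics/c1.png",np.hstack([cv2.resize(z[150:220,150:250,::-1],(400,280)),cv2.resize(z[130:240,265:375,::-1],(280,280),)]))
cv2.imwrite("pics/c2.png",cv2.resize(s[200:320,230:350,::-1],(600,600)))
E
```

```text
top green 10 [387.4 117.6] [ 0.7977 -0.3951  0.045 ] [ 0.7966 -0.3938  0.048 ]
top green 9 [397.7778 117.5556] [ 0.7986 -0.4299  0.045 ] [ 0.7976 -0.4293  0.0471]
top green 47 [226.1915 219.9787] [0.4372 0.1358 0.045 ] [0.4368 0.1356 0.049 ]
top green 48 [207.3542 221.6458] [0.4301 0.1968 0.045 ] [0.4294 0.1966 0.0485]
top green 51 [188.4314 223.4706] [0.4226 0.2581 0.045 ] [0.4235 0.2575 0.0484]
top plat 6082 [321.5554 194.2154] [ 0.5176 -0.173   0.0911]
((535.4490356445312, -166.89271545410156), (296.0301818847656, 267.7720031738281), 82.65460968017578)
top high 366 [328.5191 151.1175] [ 0.6547 -0.185   0.1205] [ 0.6326 -0.3176  0.1151] [ 0.6782 -0.0471  0.1257] ((655.2264404296875, -182.1912078857422), (273.6054992675781, 14.176814079284668), 82.45181274414062) [ 47.4945   5.3005 100.9481]
top high 414 [324.8913 176.6135] [ 0.5731 -0.1718  0.1203] [ 0.5501 -0.304   0.1151] [ 0.5975 -0.0393  0.127 ] ((573.724609375, -171.7854461669922), (267.9222106933594, 15.937434196472168), 82.74129486083984) [ 48.0266   4.7778 105.2609]
top high 25 [323.44 187.2 ] [ 0.5381 -0.1654  0.1321] [ 0.
[... 3551 characters left out ...]
j 61 [224.9016 285.6885] [0.7421 0.1398 0.0117] [0.7323 0.1295 0.0061] [0.7511 0.1494 0.0161]
scene obj 194 [397.1959 301.5206] [0.5353 0.4446 0.0501] [0.5207 0.436  0.0061] [0.5656 0.45   0.0682]
scene obj 36 [289.0556 296.8889] [0.6613 0.2611 0.007 ] [0.6462 0.2561 0.0061] [0.681  0.2673 0.0091]
scene obj 10 [279.  303.5] [0.6901 0.257  0.0069] [0.6846 0.2539 0.0061] [0.6962 0.2587 0.0081]
scene obj 16 [269.    310.875] [0.719  0.2531 0.007 ] [0.7089 0.2501 0.0061] [0.7294 0.2562 0.0086]
scene obj 63 [249.381  324.5397] [0.7753 0.2468 0.007 ] [0.7317 0.2376 0.0061] [0.7997 0.2528 0.0101]
scene obj 1515 [335.6007 354.2198] [0.7421 0.4287 0.0897] [0.692  0.3908 0.0745] [0.8    0.4499 0.1043]
```

View pics/c2.png

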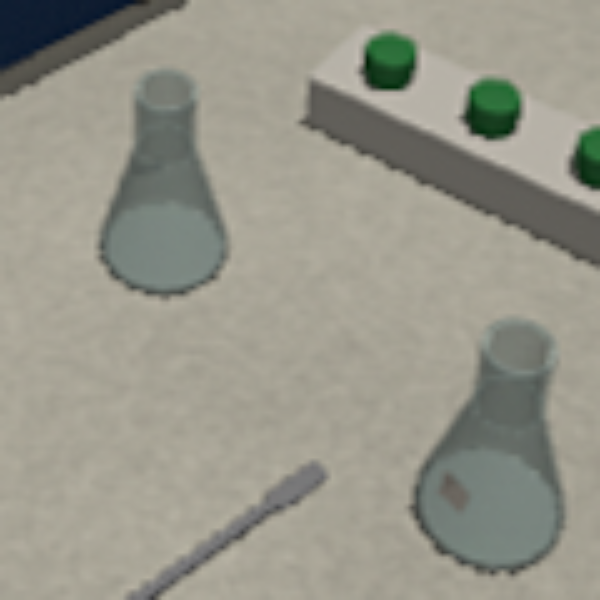

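View pics/c1.png

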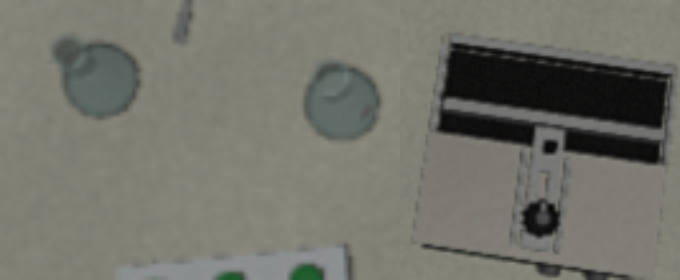

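The crops show both flasks upright: in the scene crop, base centres are near (165,248) and (490,508). The shaker has its bar home. Sizes fit: the platform measures 296x268 mm and the nut lies where the model predicts.

```bash
cat >> h.py <<'E'
SH=np.array([.5358,-.1663]);SY=-0.128
def sh(x,y): c,s=np.cos(SY),np.sin(SY);return SH+np.array([c*x-s*y,s*x+c*y])/1000
def go(xyz,yaw=None,s=None):
    s=s or observe();p=s["tool_pos"];w=s["tool_rot"][2];d=(np.asarray(xyz)-p)*1000
    t=[np.cos(w)*d[0]+np.sin(w)*d[1],np.sin(w)*d[0]-np.cos(w)*d[1],-d[2]]
    print("t=",np.round(p,4),"yaw",round(w,3),"q6",round(s["qpos"][5],3),"shift",np.round(t,1),"dist",round(np.linalg.norm(t)),
      "roll" ,None if yaw is None else round(np.degrees((w-yaw+np.pi/2)%np.pi-np.pi/2),1))
E
python3 - <<'E'
from h import *
s=observe()
print("nut",sh(-85,0),"pull",sh(3,0))
go([*sh(-85,0),.226],1.24)
for n,L in(("top",[(235.5,175.5),(175.2,170.0)]),("scene",[(230+165/5,200+248/5),(230+490/5,200+508/5)])): print(n,plane(n,L,.003))
# rims
for n,L in(("top",[(150+333/4,150+77/4),(150+68/4,150+50/4)]),("scene",[(230+165/5,200+90/5),(230+517/5,200+346/5)])): print(n,plane(n,L,.108))
E
```

```text
nut [ 0.45149537 -0.15544969] pull [ 0.53877546 -0.16668295]
t= [0.2309 0.4711 0.2261] yaw 2.686 q6 -0.146 shift [-4.739e+02 -4.655e+02  1.000e-01] dist 664 roll 82.8
top [[0.59387612 0.11533176 0.003     ]
 [0.60811386 0.32448263 0.003     ]]
scene [[0.59517624 0.12022581 0.003     ]
 [0.60963807 0.32836071 0.003     ]]
top [[0.59211851 0.11332016 0.108     ]
 [0.60886158 0.32404096 0.108     ]]
scene [[0.59478998 0.11802944 0.108     ]
 [0.60969048 0.3261152  0.108     ]]
```

>>> {"fn": "jog_arm", "kwargs": {
  "rows": [91.8, -30, -29.5, 0, 0, 91.8, -30, -29.5, 0, 0, 91.8, -30, -29.5, 0, 0, 91.8, -30, -29.5, 0, 0, 91.8, -30, -29.5, 0, 0, 91.8, -30, -29.5, 0, 0, 91.8, -30, -29.5, 0, 0, 91.8, -30, -29.5, 0, 0, 91.8, -30, -29.5, 0, 0, 91.8, -30, -29.5, 0, 0, 91.8, -30, -29.5, 0, 0, 91.8, -30, -29.5, 0, 0, 91.8, -30, -29.5, 0, 0, 91.8, -30, -29.5, 0, 0, 91.8, -30, -29.5, 0, 0, 91.8, -24, -23, 0, 0, 80, 0, 0, 0, 8.5, 80, 0, 0, 0, 8.5, 80, 0, 0, 0, 8.5, 80, 0, 0, 0, 8.5]
}}

```text
time: 2.1
tool_pos: [0.4515, -0.1552, 0.2263]
tool_rot: [-3.141, -0.001, 2.086]
contact_force: [-0.1, 0.3, -0.6]
opening: 0.0799
```

>>> {"fn": "jog_arm", "kwargs": {
  "rows": [70, 0, 0, 0, 8.5, 70, 0, 0, 0, 8.5, 70, 0, 0, 0, 8.5, 70, 0, 0, 0, 8.5, 70, 0, 0, 0, 8.5, 70, 0, 0, 0, 6, 70, 0, 0, 0, 0, 70, 0, 0, 0, 0]
}}

```text
time: 2.9
tool_pos: [0.4517, -0.1551, 0.2265]
tool_rot: [-3.141, -0.0, 1.249]
contact_force: [0.7, 0.4, 0.3]
opening: 0.0699
```

```bash
cat >> h.py <<'E'
from scipy.spatial.transform import Rotation as Ro
def wrays(uv,s):
    c=camera_info("wrist");uv=np.atleast_2d(uv).astype(float)
    x=(uv[:,0]-c["cx"])/c["fx"];y=(uv[:,1]-c["cy"])/c["fy"];r=np.hypot(x,y)+1e-12
    d=np.stack([np.sin(r)*x/r,-np.sin(r)*y/r,-np.cos(r)],1)
    T=c["tool_from_camera"];R=Ro.from_euler("xyz",s["tool_rot"]).as_matrix()
    return s["tool_pos"]+R@T[:3,3],d@T[:3,:3].T@R.T
def wplane(uv,z,s):
    o,d=wrays(uv,s);return o+d*((z-o[2])/d[:,2])[:,None]
def wcloud(dep,s):
    v,u=np.mgrid[:dep.shape[0],:dep.shape[1]];uv=np.stack([u.ravel(),v.ravel()],1)
    o,d=wrays(uv,s);c=camera_info("wrist")
    r=np.hypot((uv[:,0]-c["cx"])/c["fx"],(uv[:,1]-c["cy"])/c["fy"])
    return (o+d*(dep.ravel()/np.maximum(np.cos(r),.05))[:,None]).reshape(*dep.shape,3)
E
python3 - <<'E'
from h import *
np.set_printoptions(precision=4,suppress=True)
s=observe();p,d=read_camera("wrist");cv2.imwrite("pics/w1.png",p[:,:,::-1]);P=wcloud(d,s)
go([*sh(-85,0),.226],1.24,s);print(s["qpos"],s["time"],s["opening"],s["contact_force"])
for lo,hi in((.128,.145),(.115,.126),(.088,.096)):
  for m,a,c in blobs((d>0)&(P[...,2]>lo)&(P[...,2]<hi),60): print(lo,a,c,np.median(P[m],0),P[m].min(0),P[m].max(0),cv2.minAreaRect((P[m][:,:2]*1000).astype(np.float32)))
E
```

```text
t= [ 0.4517 -0.1551  0.2265] yaw 1.249 q6 -0.17 shift [-0.3 -0.1  0.5] dist 1 roll 0.5
[-0.4916  0.2557  1.6482  0.0001  1.2382 -0.1696] 2.9 0.06994372220658686 [0.6515 0.4357 0.2783]
0.128 218 [347.844 176.578] [ 0.5386 -0.1647  0.1343] [ 0.5327 -0.1734  0.128 ] [ 0.546  -0.1587  0.1362] ((539.2633056640625, -165.8826141357422), (14.516514778137207, 12.161911964416504), 82.62609100341797)
0.128 1662 [252.1817 194.7316] [ 0.4525 -0.1538  0.1337] [ 0.4307 -0.1759  0.1281] [ 0.4738 -0.1335  0.1364] ((452.3929138183594, -154.52105712890625), (43.10293960571289, 41.27527618408203), 69.36442565917969)
0.128 86 [420.1163 379.2907] [ 0.6027 -0.5109  0.132 ] [ 0.5881 -0.517   0.128 ] [ 0.612  -0.5038  0.1375] ((599.76171875, -511.4124755859375), (24.673147201538086, 9.804417610168457), 18.536375045776367)
0.115 2399 [439.4189 123.3781] [ 0.6585 -0.146   0.1211] [ 0.6397 -0.269   0.115 ] [ 0.6789 -0.0436  0.1241] ((658.735595703125, -156.203125), (225.8855438232422, 14.48438549041748), 82.73748016357422)
0.115 2964 [370.1734 123.3195] [ 0.5783 -0.1265  0.1213] [ 0.5599 -0.227   0.115 ] [ 0.59
[... 672 characters left out ...]
3334350585938), (229.68478393554688, 76.03739166259766), 78.47466278076172)
0.088 26413 [272.7433 125.1132] [ 0.4899 -0.0935  0.0917] [ 0.3965 -0.2559  0.0882] [ 0.5959 -0.0022  0.096 ] ((489.7905578613281, -126.36753845214844), (235.66383361816406, 176.03453063964844), 80.06128692626953)
0.088 379 [292.4142 178.3061] [ 0.493  -0.1615  0.0917] [ 0.4712 -0.168   0.0899] [ 0.513 -0.154  0.096] ((491.7737731933594, -161.0926513671875), (9.582009315490723, 42.207305908203125), 83.44171905517578)
0.088 2050 [275.1527 287.2541] [ 0.4388 -0.2797  0.0916] [ 0.3876 -0.3085  0.089 ] [ 0.4938 -0.2484  0.0937] ((441.35791015625, -281.33502197265625), (34.00478744506836, 114.73046875), 71.26343536376953)
```

View pics/w1.png

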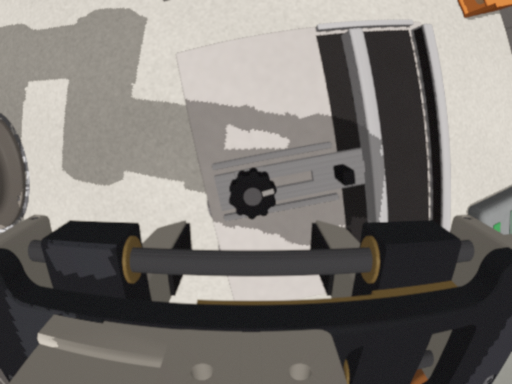

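The wrist view shows the nut at (252,195) and the pull at (347,175), with the jaws centred on the nut. I'll descend and grip it.

>>> {"fn": "jog_arm", "kwargs": {
  "rows": [70, 0.6, 0.5, 30, 0, 70, 0, 0, 30, 0, 70, 0, 0, 30, 0, 70, 0, 0, 20, 0, 70, 0, 0, 9, 0, 40, 0, 0, 0, 0, 40, 0, 0, 0, 0, 40, 0, 0, 0, 0, 40, 0, 0, 0, 0, 40, 0, 0, 0, 0],
  "grip_force": 20
}}

```text
time: 3.95
tool_pos: [0.4531, -0.1551, 0.1086]
tool_rot: [3.139, 0.0, 1.246]
contact_force: [0.7, 0.4, 4.1]
opening: 0.0436
```

```bash
cat >> h.py <<'E'
def st():
    s=observe();print({k:np.round(s[k],4) for k in("time","tool_pos","tool_rot","contact_force","torque","opening","qpos")})
E
python3 -c "
from h import *
st()"
```

```text
{'time': np.float64(3.95), 'tool_pos': array([ 0.4531, -0.1551,  0.1086]), 'tool_rot': array([3.1394e+00, 3.0000e-04, 1.2461e+00]), 'contact_force': array([0.6757, 0.3703, 4.1466]), 'torque': array([-0.0798,  0.0063,  0.0136]), 'opening': np.float64(0.0436), 'qpos': array([-4.9010e-01,  3.9500e-01,  1.8136e+00,  1.0000e-04,  9.3070e-01,
       -1.6540e-01])}
```

>>> {"fn": "jog_arm", "kwargs": {
  "rows": [40, 0, 0, 0, 2, 40, 0, 0, 0, 2, 40, 0, 0, 0, 2, 40, 0, 0, 0, 0]
}}

```text
time: 4.35
tool_pos: [0.4532, -0.1551, 0.1085]
tool_rot: [3.139, 0.0, 1.142]
contact_force: [1.9, -0.9, 5.1]
opening: 0.0431
```

```bash
python3 -c "
from h import *
st()"
```

```text
{'time': np.float64(4.35), 'tool_pos': array([ 0.4532, -0.1551,  0.1085]), 'tool_rot': array([3.1393e+00, 1.0000e-04, 1.1415e+00]), 'contact_force': array([ 1.8819, -0.9284,  5.1112]), 'torque': array([-0.1671, -0.053 ,  0.2116]), 'opening': np.float64(0.0431), 'qpos': array([-0.49  ,  0.3954,  1.8136, -0.    ,  0.9303, -0.0607])}
```

>>> {"fn": "jog_arm", "kwargs": {
  "rows": [40, 0, 0, 0, -3, 40, 0, 0, 0, -3, 40, 0, 0, 0, -3, 40, 0, 0, 0, -3, 40, 0, 0, 0, 0],
  "grip_force": 35
}}

```text
time: 4.85
tool_pos: [0.4529, -0.155, 0.1088]
tool_rot: [3.14, 0.0, 1.353]
contact_force: [-0.6, 0.5, 9.1]
opening: 0.0433
```

```bash
python3 -c "
from h import *
st()"
```

```text
{'time': np.float64(4.85), 'tool_pos': array([ 0.4529, -0.155 ,  0.1088]), 'tool_rot': array([3.1398e+00, 4.0000e-04, 1.3530e+00]), 'contact_force': array([-0.5654,  0.469 ,  9.1221]), 'torque': array([-0.0093,  0.2358,  0.0996]), 'opening': np.float64(0.0433), 'qpos': array([-4.9010e-01,  3.9480e-01,  1.8136e+00,  2.0000e-04,  9.3140e-01,
       -2.7240e-01])}
```

>>> {"fn": "jog_arm", "kwargs": {
  "rows": [40, 0, 0, 0, 3, 40, 0, 0, 0, 3, 40, 0, 0, 0, 3, 40, 0, 0, 0, 3, 40, 0, 0, 0, 3, 40, 0, 0, 0, 3, 40, 0, 0, 0, 0]
}}

```text
time: 5.55
tool_pos: [0.4534, -0.1551, 0.1085]
tool_rot: [3.139, 0.0, 1.039]
contact_force: [1.6, 0.7, 5.8]
opening: 0.0436
```

```bash
python3 -c "
from h import *
st()"
```

```text
{'time': np.float64(5.55), 'tool_pos': array([ 0.4534, -0.1551,  0.1085]), 'tool_rot': array([3.1389, 0.    , 1.0385]), 'contact_force': array([1.6331, 0.6609, 5.7671]), 'torque': array([-0.0383, -0.2745,  0.7823]), 'opening': np.float64(0.0436), 'qpos': array([-4.8970e-01,  3.9550e-01,  1.8134e+00, -2.0000e-04,  9.3000e-01,
        4.2700e-02])}
```

Rolling + meets 0.78 N m (blocked); rolling - gives easily with upward force, so the nut loosens with - (right-handed). I'll regrasp with room to turn.

>>> {"fn": "jog_arm", "kwargs": {
  "rows": [60, 0, 0, 0, 0, 60, 0, 0, 0, 0, 60, 0, 0, 0, 8, 60, 0, 0, 0, 8, 60, 0, 0, 0, 8, 60, 0, 0, 0, 8, 60, 0, 0, 0, 8, 60, 0, 0, 0, 8, 60, 0, 0, 0, 8, 40, 0, 0, 0, 0, 40, 0, 0, 0, 0, 40, 0, 0, 0, 0, 40, 0, 0, 0, 0],
  "grip_force": 35
}}

```text
time: 6.85
tool_pos: [0.4528, -0.1557, 0.1078]
tool_rot: [3.14, -0.001, 0.061]
contact_force: [-0.4, -5.1, -0.7]
opening: 0.0434
```

>>> {"fn": "jog_arm", "kwargs": {
  "rows": [40, 0, 0, -0.25, -8, 40, 0, 0, -0.25, -8, 40, 0, 0, -0.25, -8, 40, 0, 0, -0.25, -8, 40, 0, 0, -0.25, -8, 40, 0, 0, -0.25, -8, 40, 0, 0, -0.25, -8, 40, 0, 0, -0.25, -8, 40, 0, 0, -0.25, -8, 40, 0, 0, -0.25, -8, 40, 0, 0, -0.25, -8, 40, 0, 0, -0.25, -8, 40, 0, 0, -0.25, -8, 40, 0, 0, -0.25, -8, 40, 0, 0, -0.25, -8, 40, 0, 0, -0.25, -8, 40, 0, 0, -0.25, -8, 40, 0, 0, -0.25, -8, 40, 0, 0, -0.25, -8, 40, 0, 0, 0, 0]
}}

```text
time: 8.85
tool_pos: [0.4528, -0.1559, 0.1125]
tool_rot: [-3.14, 0.002, 2.718]
contact_force: [0.5, -6.2, -2.6]
opening: 0.0434
```

```bash
python3 -c "
from h import *
st()"
```

```text
{'time': np.float64(8.85), 'tool_pos': array([ 0.4528, -0.1559,  0.1125]), 'tool_rot': array([-3.1401e+00,  1.7000e-03,  2.7177e+00]), 'contact_force': array([ 0.4968, -6.1825, -2.5642]), 'torque': array([-1.277 , -0.0511,  0.1536]), 'opening': np.float64(0.0434), 'qpos': array([-4.9100e-01,  3.8980e-01,  1.8086e+00, -1.7000e-03,  9.4150e-01,
       -1.6369e+00])}
```

>>> {"fn": "jog_arm", "kwargs": {
  "rows": [40, 0, 0, -0.25, -7, 40, 0, 0, -0.25, -7, 40, 0, 0, -0.25, -7, 40, 0, 0, -0.25, -7, 40, 0, 0, 0, 0]
}}

```text
time: 9.35
tool_pos: [0.4528, -0.1562, 0.1135]
tool_rot: [-3.139, 0.001, -3.079]
contact_force: [0.6, -7.9, -3.5]
opening: 0.0433
```

```bash
python3 -c "
from h import *
st()"
```

```text
{'time': np.float64(9.35), 'tool_pos': array([ 0.4528, -0.1562,  0.1135]), 'tool_rot': array([-3.1394e+00,  9.0000e-04, -3.0785e+00]), 'contact_force': array([ 0.6042, -7.9101, -3.4743]), 'torque': array([-1.5958,  0.0183, -0.4098]), 'opening': np.float64(0.0433), 'qpos': array([-4.9140e-01,  3.8840e-01,  1.8075e+00, -1.7000e-03,  9.4380e-01,
       -2.1242e+00])}
```

>>> {"fn": "jog_arm", "kwargs": {
  "rows": [70, 0, 0, 0, 0, 70, 0, 0, 0, 0, 70, 0, 0, 0, 0, 70, 0, 0, -40, 0, 70, 0, 0, -40, 0, 70, 0, 0, -20, 5.5, 70, 0, 0, 0, 5.5, 60, 0, 0, 0, 0]
}}

```text
time: 10.15
tool_pos: [0.4526, -0.1545, 0.214]
tool_rot: [3.142, 0.001, 3.009]
contact_force: [0.3, 0.4, -0.6]
opening: 0.0656
```

```bash
python3 - <<'E'
from h import *
np.set_printoptions(precision=4,suppress=True)
s=observe();p,d=read_camera("wrist");cv2.imwrite("pics/w2.png",p[:,:,::-1]);P=wcloud(d,s)
st();go([.5390,-.1660,.108],3.013,s)
for m,a,c in blobs((d>0)&(P[...,2]>.128)&(P[...,2]<.15)&(P[...,0]<.7)&(P[...,1]>-.3),60): print(a,c,np.median(P[m],0),P[m].min(0),P[m].max(0),cv2.minAreaRect((P[m][:,:2]*1000).astype(np.float32)))
E
```

```text
{'time': np.float64(10.2), 'tool_pos': array([ 0.4522, -0.1544,  0.2134]), 'tool_rot': array([ 3.1412, -0.0002,  3.0112]), 'contact_force': array([-0.5211,  0.0909, -1.2918]), 'torque': array([0.0691, 0.012 , 0.0286]), 'opening': np.float64(0.0625), 'qpos': array([-0.4898,  0.2682,  1.6693,  0.0004,  1.2044, -1.9303])}
t= [ 0.4526 -0.1545  0.214 ] yaw 3.009 q6 -1.928 shift [-87.2   0.  106. ] dist 137 roll -0.3
1976 [248.3041 199.004 ] [ 0.4501 -0.1548  0.1391] [ 0.4303 -0.1765  0.128 ] [ 0.4733 -0.1334  0.142 ] ((451.5905456542969, -154.92071533203125), (43.237091064453125, 41.83388900756836), 24.59807777404785)
195 [248.9795 286.6769] [ 0.5366 -0.1661  0.134 ] [ 0.5316 -0.1737  0.128 ] [ 0.5457 -0.1591  0.1359] ((538.5199584960938, -166.33291625976562), (13.329880714416504, 12.867653846740723), 82.02021789550781)
```

The nut top rose 5.6 mm, so the nut is fully loose. Next I'll grip the pull and slide the bar.

>>> {"fn": "jog_arm", "kwargs": {
  "rows": [50, -43.5, 0, 0, 0, 50, -43.5, 0, 0, 0, 50, 0, 0, 35, 0, 50, 0, 0, 35, 0, 50, 0, 0, 25, 0, 50, 0, 0, 10, 0, 8, 0, 0, 0, 0, 8, 0, 0, 0, 0, 8, 0, 0, 0, 0, 8, 0, 0, 0, 0, 8, 0, 0, 0, 0],
  "grip_force": 30
}}

```text
time: 11.3
tool_pos: [0.5391, -0.1668, 0.1094]
tool_rot: [-3.14, 0.002, 3.009]
contact_force: [-3.7, -19.3, 1.6]
opening: 0.0144
```

>>> {"fn": "jog_arm", "kwargs": {
  "rows": [8, 5, 0, 0, 0, 8, 5, 0, 0, 0, 8, 5, 0, 0, 0, 8, 5, 0, 0, 0, 8, 5, 0, 0, 0, 8, 5, 0, 0, 0, 8, 5, 0, 0, 0, 8, 5, 0, 0, 0, 8, 2, 0, 0, 0, 8, 0, 0, 0, 0, 8, 0, 0, 0, 0]
}}

```text
time: 12.4
tool_pos: [0.4993, -0.1623, 0.1094]
tool_rot: [-3.139, 0.007, 3.008]
contact_force: [7.8, -6.2, -2.1]
opening: 0.0142
```

```bash
python3 -c "
from h import *
st()"
```

```text
{'time': np.float64(12.4), 'tool_pos': array([ 0.4993, -0.1623,  0.1094]), 'tool_rot': array([-3.1393,  0.0066,  3.0084]), 'contact_force': array([ 7.795 , -6.1736, -2.0864]), 'torque': array([-0.8033, -1.1358,  0.0067]), 'opening': np.float64(0.0142), 'qpos': array([-4.6020e-01,  4.6340e-01,  1.6918e+00, -1.0000e-04,  9.7940e-01,
       -1.8978e+00])}
```

>>> {"fn": "jog_arm", "kwargs": {
  "rows": [50, 0, 0, 0, 0, 50, 0, 0, 0, 0, 50, 0, 0, 0, 0, 50, 0, 0, -45, 0, 50, 0, 0, -45, 0, 50, 0, 0, -45, 8.5, 50, 0, 0, 0, 8.5, 50, 0, 0, 0, 8.5, 50, 0, 0, 0, 8.5, 50, 0, 0, 0, 8.5, 50, 0, 0, 0, 8.5, 50, 0, 0, 0, 8.5, 50, 0, 0, 0, 8.5, 50, 0, 0, 0, 8]
}}

```text
time: 13.8
tool_pos: [0.4966, -0.1604, 0.2432]
tool_rot: [-3.141, -0.001, 1.676]
contact_force: [-0.2, 0.7, -0.4]
opening: 0.0498
```

```bash
python3 -c "
from h import *
st();go([.45,.05,.25],1.69)"
```

```text
{'time': np.float64(13.8), 'tool_pos': array([ 0.4966, -0.1604,  0.2432]), 'tool_rot': array([-3.1408e+00, -8.0000e-04,  1.6764e+00]), 'contact_force': array([-0.2361,  0.6756, -0.4106]), 'torque': array([-0.0566,  0.0227, -0.0127]), 'opening': np.float64(0.0498), 'qpos': array([-4.5940e-01,  3.2420e-01,  1.5035e+00,  3.0000e-04,  1.3150e+00,
       -5.6510e-01])}
t= [ 0.4966 -0.1604  0.2432] yaw 1.676 q6 -0.565 shift [214.1 -24.2  -6.8] dist 216 roll -0.8
```

>>> {"fn": "jog_arm", "kwargs": {
  "rows": [50, 36, -4, -1, 0, 50, 36, -4, -1, 0, 50, 36, -4, -1, 0, 50, 36, -4, -1, 0, 50, 36, -4, -1, 0, 50, 34, -4, -1, -0.8, 50, 0, 0, 0, 0, 50, 0, 0, 0, 0]
}}

```text
time: 14.6
tool_pos: [0.449, 0.0498, 0.2495]
tool_rot: [-3.141, 0.0, 1.698]
contact_force: [0.4, -0.4, -0.6]
opening: 0.0495
```

```bash
cat >> h.py <<'E'
def look(name,save=True):
    s=observe();p,d=read_camera("wrist");cv2.imwrite(f"pics/{name}.png",p[:,:,::-1]);P=wcloud(d,s)
    hsv=cv2.cvtColor(p,cv2.COLOR_RGB2HSV);g=cv2.inRange(hsv,(45,100,40),(80,255,255))>0
    for m,a,c in blobs(g&(d>0),60):
        Q=P[m];z=np.percentile(Q[:,2],95);t=Q[Q[:,2]>z-.004];print("green",a,np.round(c),"topz",round(z,4),"c",np.round(cv2.minEnclosingCircle((t[:,:2]*1000).astype(np.float32)),1) if 0 else [np.round(v,1) for v in cv2.minEnclosingCircle((t[:,:2]*1000).astype(np.float32))])
    return s,p,d,P
def slices(P,d,zs,a=25):
    for lo,hi in zs:
        for m,n,c in blobs((d>0)&(P[...,2]>lo)&(P[...,2]<hi)&(P[...,0]>.3)&(P[...,0]<.8),a):
            print((lo,hi),n,np.round(c),[np.round(v,1) for v in cv2.minEnclosingCircle((P[m][:,:2]*1000).astype(np.float32))])
E
python3 - <<'E'
from h import *
s,p,d,P=look("w3");st()
slices(P,d,[(.095,.112)])
E
```

```text
green 269 [251.   6.] topz 0.0513 c [array([422.7, 258.8]), np.float64(12.8)]
green 362 [251.  50.] topz 0.051 c [array([430. , 198.5]), np.float64(13.1)]
green 348 [251. 100.] topz 0.0512 c [array([437.6, 138. ]), np.float64(12.6)]
{'time': np.float64(14.65), 'tool_pos': array([0.4493, 0.0491, 0.2494]), 'tool_rot': array([-3.1415e+00,  2.0000e-04,  1.6967e+00]), 'contact_force': array([ 0.3361, -0.1154,  0.3013]), 'torque': array([-0.0899,  0.0633,  0.0217]), 'opening': np.float64(0.0498), 'qpos': array([-6.0900e-02,  1.8850e-01,  1.6709e+00, -2.0000e-04,  1.2823e+00,
       -1.8680e-01])}
(0.095, 0.112) 412 [390. 139.] [array([593.7, 119.1]), np.float64(15.6)]
```

View pics/w3.png

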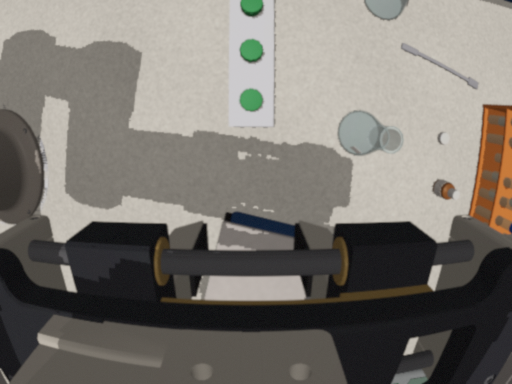

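Wrist view: stoppers at (251,100), (251,50) and (251,6), flask A rim at (390,139). Positions agree with the earlier ones and with the 62 mm well spacing.

```bash
python3 -c "
from h import *
go([.4376,.1380,.036],1.694)"
```

```text
t= [0.4493 0.0491 0.2494] yaw 1.697 q6 -0.187 shift [ 89.7  -0.4 213.4] dist 232 roll 0.2
```

>>> {"fn": "jog_arm", "kwargs": {
  "rows": [50, 45, 0, 0, 0, 50, 44.7, -0.4, 0, 0, 50, 0, 0, 45, 0, 50, 0, 0, 45, 0, 50, 0, 0, 45, 0, 50, 0, 0, 40, 0, 50, 0, 0, 25, 0, 50, 0, 0, 13, 0, 50, 0, 0, 0, 0],
  "grip_force": 30
}}

```text
time: 15.55
tool_pos: [0.4369, 0.1369, 0.0346]
tool_rot: [-3.137, 0.0, 1.694]
contact_force: [-0.2, 0.0, 0.1]
opening: 0.0496
```

```bash
python3 -c "
from h import *
go([.4376,.1380,.036],1.694);st()"
```

```text
t= [0.4369 0.1369 0.0346] yaw 1.694 q6 0.013 shift [ 1.   0.9 -1.4] dist 2 roll 0.0
{'time': np.float64(15.55), 'tool_pos': array([0.4369, 0.1369, 0.0346]), 'tool_rot': array([-3.1371e+00,  1.0000e-04,  1.6943e+00]), 'contact_force': array([-0.1657,  0.0357,  0.1055]), 'torque': array([-0.0414,  0.0687,  0.0067]), 'opening': np.float64(0.0496), 'qpos': array([ 1.3610e-01,  4.9070e-01,  1.9342e+00, -1.0000e-04,  7.2120e-01,
        1.2700e-02])}
```

>>> {"fn": "jog_arm", "kwargs": {
  "rows": [50, 1, 0.8, 0, 0, 20, 0, 0, 0, 0, 20, 0, 0, 0, 0, 20, 0, 0, 0, 0, 20, 0, 0, 0, 0, 20, 0, 0, 0, 0, 20, 0, 0, -20, 0, 20, 0, 0, -45, 0, 20, 0, 0, -45, 0, 20, 0, 0, -45, 0, 20, 0, 0, -20, 0, 20, 0, 0, 0, 0],
  "grip_force": 40
}}

```text
time: 16.75
tool_pos: [0.44, 0.1396, 0.2146]
tool_rot: [3.135, -0.0, 1.696]
contact_force: [-0.7, -0.1, -0.2]
opening: 0.0269
```

```bash
python3 -c "
from h import *
s,p,d,P=look('w4');st()
slices(P,d,[(.095,.112)])
go([.5937,.1191,.21],None,s)"
```

```text
green 448 [248.  68.] topz 0.0508 c [array([422.8, 260.5]), np.float64(13.2)]
green 432 [248. 124.] topz 0.0508 c [array([430. , 199.9]), np.float64(12.8)]
green 1286 [250. 236.] topz 0.2283 c [array([438. , 153.3]), np.float64(19.3)]
{'time': np.float64(16.8), 'tool_pos': array([0.4389, 0.1394, 0.2125]), 'tool_rot': array([ 3.1387e+00, -1.0000e-04,  1.6963e+00]), 'contact_force': array([-0.263 ,  0.7818, -1.1725]), 'torque': array([-0.1309,  0.0407, -0.0399]), 'opening': np.float64(0.0267), 'qpos': array([1.4080e-01, 2.3570e-01, 1.7168e+00, 1.0000e-04, 1.1862e+00,
       1.5300e-02])}
(0.095, 0.112) 28 [502.   1.] [array([725.1, 426.5]), np.float64(9.7)]
(0.095, 0.112) 513 [434.  37.] [array([609.2, 327.5]), np.float64(16.3)]
(0.095, 0.112) 506 [392. 177.] [array([580.1, 172. ]), np.float64(16.0)]
(0.095, 0.112) 182 [396. 348.] [array([668.4, -62.3]), np.float64(20.6)]
(0.095, 0.112) 53 [373. 381.] [array([ 657. , -124.8]), np.float64(16.2)]
t= [0.44   0.1396 0.2146] yaw 1.696 q6 0.015 shift [-39.6 149.9   4.6] dist 155 roll None
```

View pics/w4.png

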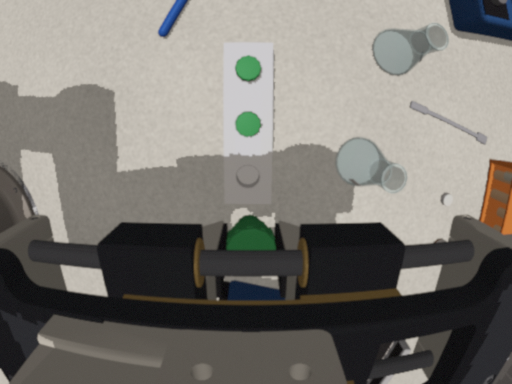

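The knock has come: flask A now stands at (392,177), i.e. (0.580, 0.172). I'll move so that the camera is above it and re-measure.

```bash
python3 -c "
from h import *
go([.585,.10,.212])"
```

```text
t= [0.4389 0.1394 0.2125] yaw 1.696 q6 0.015 shift [-57.4 140.    0.5] dist 151 roll None
```

>>> {"fn": "jog_arm", "kwargs": {
  "rows": [20, -14.5, 35, 0, 0, 20, -14.5, 35, 0, 0, 20, -14.5, 35, 0, 0, 20, -14.5, 35, 0, 0, 20, 0, 0, 0, 0, 20, 0, 0, 0, 0, 20, 0, 0, 0, 0]
}}

```text
time: 17.5
tool_pos: [0.5832, 0.0996, 0.2103]
tool_rot: [-3.139, -0.0, 1.697]
contact_force: [0.7, -0.2, -0.3]
opening: 0.0267
```

```bash
cat >> h.py <<'E'
def circ(P,d,c,r,lo,hi):
    m=(d>0)&(P[...,2]>lo)&(P[...,2]<hi)&(np.hypot(P[...,0]-c[0],P[...,1]-c[1])<r)
    q=P[m];e=[np.round(v,1) for v in cv2.minEnclosingCircle((q[:,:2]*1000).astype(np.float32))]
    print("circ",lo,hi,len(q),e);return q
E
python3 -c "
from h import *
s,p,d,P=look('w5');st()
for z in((.1,.112),(.106,.112),(.001,.02),(.08,.1)): circ(P,d,(.580,.172),.045,*z)
go([.580,.172,.16],None,s)"
```

```text
green 411 [131.  28.] topz 0.0509 c [array([423.7, 260.4]), np.float64(13.2)]
green 430 [129.  78.] topz 0.051 c [array([431.3, 199.9]), np.float64(13.2)]
green 1283 [250. 236.] topz 0.2239 c [array([580.8, 113.2]), np.float64(19.1)]
{'time': np.float64(17.55), 'tool_pos': array([0.5833, 0.0997, 0.2109]), 'tool_rot': array([-3.1398e+00, -3.0000e-04,  1.6968e+00]), 'contact_force': array([-0.5542,  0.1967,  0.1395]), 'torque': array([-0.0623,  0.0105,  0.0299]), 'opening': np.float64(0.0262), 'qpos': array([ 3.9800e-02,  4.7800e-01,  1.3553e+00,  2.0000e-04,  1.3101e+00,
       -8.6300e-02])}
circ 0.1 0.112 404 [array([579.9, 171.6]), np.float64(15.6)]
circ 0.106 0.112 375 [array([579.9, 171.6]), np.float64(15.6)]
circ 0.001 0.02 842 [array([579.9, 172.1]), np.float64(44.7)]
circ 0.08 0.1 76 [array([580.1, 171.8]), np.float64(12.3)]
t= [0.5832 0.0996 0.2103] yaw 1.697 q6 -0.086 shift [72.2  5.9 50.3] dist 88 roll None
```

>>> {"fn": "jog_arm", "kwargs": {
  "rows": [20, 36, 3, 0, 0, 20, 35, 2.6, 0, 0, 20, 0, 0, 25, 0, 20, 0, 0, 25, 0, 20, 0, 0, 18, 0, 20, 0, 0, 0, 0, 20, 0, 0, 0, 0]
}}

```text
time: 18.25
tool_pos: [0.5809, 0.1708, 0.1442]
tool_rot: [3.141, -0.0, 1.697]
contact_force: [0.0, 0.1, -0.2]
opening: 0.0267
```

```bash
python3 -c "
from h import *
go([.5799,.1708,.12]);st()"
```

```text
t= [0.5809 0.1708 0.1442] yaw 1.697 q6 0.033 shift [ 0.2 -1.  24.2] dist 24 roll None
{'time': np.float64(18.25), 'tool_pos': array([0.5809, 0.1708, 0.1442]), 'tool_rot': array([ 3.1412e+00, -1.0000e-04,  1.6967e+00]), 'contact_force': array([ 0.0246,  0.0626, -0.2268]), 'torque': array([-0.0011, -0.0157, -0.0077]), 'opening': np.float64(0.0267), 'qpos': array([1.5930e-01, 5.5910e-01, 1.4089e+00, 1.0000e-04, 1.1733e+00,
       3.3300e-02])}
```

>>> {"fn": "jog_arm", "kwargs": {
  "rows": [20, 0, -1, 5, 0, 20, 0, 0, 5, 0, 20, 0, 0, 5, 0, 20, 0, 0, 4, 0, 20, 0, 0, 4, 0, 20, 0, 0, 0, 0],
  "grip_force": 45
}}

```text
time: 18.85
tool_pos: [0.58, 0.1703, 0.1198]
tool_rot: [-3.14, -0.0, 1.696]
contact_force: [-0.6, 0.3, -0.3]
opening: 0.0269
```

>>> {"fn": "jog_arm", "kwargs": {
  "rows": [20, 0, 0, 4, 0, 20, 0, 0, 3, 0, 20, 0, 0, 2, 0, 20, 0, 0, 0, 0]
}}

```text
time: 19.25
tool_pos: [0.5807, 0.1706, 0.1119]
tool_rot: [3.14, -0.0, 1.696]
contact_force: [-0.5, 1.7, 3.0]
opening: 0.0267
```

>>> {"fn": "jog_arm", "kwargs": {
  "rows": [20, 0, 0, 1, 0, 20, 0, 0, 1, 0, 20, 0, 0, 0, 0],
  "grip_force": 60
}}

```text
time: 19.55
tool_pos: [0.5814, 0.1711, 0.1114]
tool_rot: [3.138, -0.001, 1.696]
contact_force: [-0.8, 2.6, 10.7]
opening: 0.0264
```

>>> {"fn": "jog_arm", "kwargs": {
  "rows": [20, 0, 0, 1, 0, 20, 0, 0, 1, 0, 20, 0, 0, 0, 0]
}}

```text
time: 19.85
tool_pos: [0.5821, 0.1714, 0.1112]
tool_rot: [3.135, -0.001, 1.696]
contact_force: [-3.0, 3.2, 19.6]
opening: 0.0264
```

>>> {"fn": "jog_arm", "kwargs": {
  "rows": [20, 0, 0, 1, 0, 20, 0, 0, 1, 0, 20, 0, 0, 0, 0]
}}

```text
time: 20.15
tool_pos: [0.5827, 0.1716, 0.1111]
tool_rot: [3.132, -0.002, 1.696]
contact_force: [-6.7, 2.3, 28.8]
opening: 0.0259
```

>>> {"fn": "jog_arm", "kwargs": {
  "rows": [20, 0, 0, -4, 0, 20, 0, 0, -2, 0, 36, 0, 0, 0, 0, 36, 0, 0, 0, 0, 36, 0, 0, -30, 0, 36, 0, 0, -40, 0, 36, -40, 0, -20, 0, 36, -35, 0, 0, 0, 36, 0, 0, 0, 0, 36, 0, 0, 0, 0]
}}

```text
time: 21.15
tool_pos: [0.5895, 0.0953, 0.2007]
tool_rot: [-3.14, -0.001, 1.694]
contact_force: [0.3, -0.5, 0.1]
opening: 0.0359
```

```bash
python3 -c "
from h import *
s,p,d,P=look('w6');st()
for z in((.1,.112),(.12,.135)): circ(P,d,(.580,.172),.045,*z)
slices(P,d,[(.095,.112)])
go([.580,.172,.16],None,s)"
```

```text
green 440 [123.  22.] topz 0.051 c [array([423.7, 260.4]), np.float64(13.4)]
green 449 [121.  74.] topz 0.0508 c [array([431.8, 200.1]), np.float64(13.3)]
green 866 [247. 110.] topz 0.1249 c [array([577. , 169.2]), np.float64(13.4)]
{'time': np.float64(21.2), 'tool_pos': array([0.5893, 0.0961, 0.2007]), 'tool_rot': array([-3.1400e+00, -7.0000e-04,  1.6956e+00]), 'contact_force': array([-0.076 ,  0.0865, -0.1243]), 'torque': array([-0.0387,  0.0687,  0.0301]), 'opening': np.float64(0.0361), 'qpos': array([ 3.3000e-02,  4.9540e-01,  1.3551e+00,  5.0000e-04,  1.2927e+00,
       -9.1900e-02])}
circ 0.1 0.112 55 [array([576.7, 169.2]), np.float64(15.4)]
circ 0.12 0.135 970 [array([577. , 169.4]), np.float64(14.3)]
(0.095, 0.112) 63 [219. 298.] [array([571.5, -22.4]), np.float64(10.0)]
t= [0.5895 0.0953 0.2007] yaw 1.694 q6 -0.092 shift [77.3  0.  40.7] dist 87 roll None
```

View pics/w6.png

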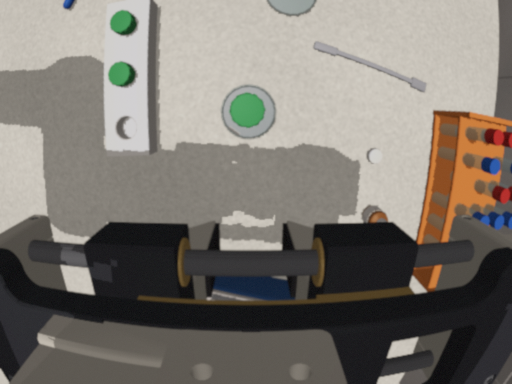

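Stopper 1 is seated: its top is at 0.125 m and centred on the flask at (247,110). Next, stopper 2.

```bash
python3 -c "
from h import *
go([.4315,.2003,.035],1.694)"
```

```text
t= [0.5893 0.0961 0.2007] yaw 1.696 q6 -0.092 shift [ 123.1 -143.6  165.7] dist 251 roll 0.1
```

>>> {"fn": "jog_arm", "kwargs": {
  "rows": [50, 24.6, -28.7, 0, 0, 50, 24.6, -28.7, 0, 0, 50, 24.6, -28.7, 0, 0, 50, 24.6, -28.7, 0, 0, 50, 24.7, -28.8, 0, 0, 50, 0, 0, 40, 0, 50, 0, 0, 40, 0, 50, 0, 0, 40, 0, 50, 0, 0, 30, 0, 50, 0, 0, 15, 0, 50, 0, 0, 0, 0, 50, 0, 0, 0, 0],
  "grip_force": 40
}}

```text
time: 22.4
tool_pos: [0.4315, 0.2007, 0.0365]
tool_rot: [-3.141, -0.0, 1.697]
contact_force: [0.2, -0.7, 0.4]
opening: 0.0497
```

```bash
python3 -c "
from h import *
go([.4315,.2003,.0355],1.694)"
```

```text
t= [0.4315 0.2007 0.0365] yaw 1.697 q6 0.147 shift [-0.4 -0.1  1. ] dist 1 roll 0.2
```

>>> {"fn": "jog_arm", "kwargs": {
  "rows": [20, 0, 0, 1, 0, 20, 0, 0, 0, 0, 20, 0, 0, 0, 0, 20, 0, 0, 0, 0, 20, 0, 0, 0, 0, 20, 0, 0, -20, 0, 20, 0, 0, -45, 0, 20, 0, 0, -45, 0, 20, 0, 0, -45, 0, 20, 0, 0, -20, 0, 20, 6.2, 37.5, 0, 0, 20, 6.2, 37.5, 0, 0, 20, 6.2, 37.5, 0, 0, 20, 6.2, 37.5, 0, 0, 20, 6.2, 37.5, 0, 0, 20, 0, 0, 0, 0, 20, 0, 0, 0, 0, 20, 0, 0, 0, 0]
}}

```text
time: 24.2
tool_pos: [0.613, 0.254, 0.2105]
tool_rot: [-3.141, 0.0, 1.696]
contact_force: [-0.7, 0.3, 0.2]
opening: 0.0268
```

```bash
python3 -c "
from h import *
s,p,d,P=look('w7');st()
for z in((.1,.112),(.106,.112)): circ(P,d,(.609,.3275),.04,*z)
slices(P,d,[(.095,.112)])
go([.609,.3265,.14],None,s)"
```

```text
green 390 [ 96. 154.] topz 0.0507 c [array([424.2, 262.4]), np.float64(13.6)]
green 1326 [250. 236.] topz 0.2253 c [array([611.1, 268.4]), np.float64(19.1)]
{'time': np.float64(24.25), 'tool_pos': array([0.613 , 0.2541, 0.211 ]), 'tool_rot': array([-3.1414, -0.    ,  1.6963]), 'contact_force': array([ 0.3493, -0.7042,  0.3378]), 'torque': array([-0.1007,  0.0679,  0.0411]), 'opening': np.float64(0.0267), 'qpos': array([2.7750e-01, 6.1510e-01, 1.1181e+00, 1.0000e-04, 1.4086e+00,
       1.5200e-01])}
circ 0.1 0.112 401 [array([609.2, 327.7]), np.float64(15.7)]
circ 0.106 0.112 371 [array([609.2, 327.7]), np.float64(15.7)]
(0.095, 0.112) 2095 [434.  29.] [array([784.1, 451.4]), np.float64(43.8)]
(0.095, 0.112) 506 [384.  26.] [array([721.2, 434.3]), np.float64(14.0)]
(0.095, 0.112) 422 [257. 112.] [array([609.2, 327.7]), np.float64(15.7)]
t= [0.613  0.254  0.2105] yaw 1.696 q6 0.152 shift [72.4  5.1 70.5] dist 101 roll None
```

>>> {"fn": "jog_arm", "kwargs": {
  "rows": [20, 36, 2.5, 0, 0, 20, 36.5, 2.6, 0, 0, 20, 0, 0, 25, 0, 20, 0, 0, 25, 0, 20, 0, 0, 17, 0, 20, 0, 0, 0, 0, 20, 0, 0, 0, 0],
  "grip_force": 60
}}

```text
time: 24.95
tool_pos: [0.6098, 0.3268, 0.1447]
tool_rot: [3.141, -0.0, 1.696]
contact_force: [-0.3, -0.8, 0.4]
opening: 0.0264
```

```bash
python3 -c "
from h import *
go([.6092,.3268,.12]);st()"
```

```text
t= [0.6098 0.3268 0.1447] yaw 1.696 q6 0.256 shift [ 0.1 -0.6 24.7] dist 25 roll None
{'time': np.float64(24.95), 'tool_pos': array([0.6098, 0.3268, 0.1447]), 'tool_rot': array([ 3.1407e+00, -3.0000e-04,  1.6962e+00]), 'contact_force': array([-0.2802, -0.826 ,  0.4172]), 'torque': array([-0.0729, -0.0133,  0.0369]), 'opening': np.float64(0.0264), 'qpos': array([3.8130e-01, 7.1580e-01, 1.1136e+00, 1.0000e-04, 1.3112e+00,
       2.5580e-01])}
```

>>> {"fn": "jog_arm", "kwargs": {
  "rows": [20, 0, -0.6, 5, 0, 20, 0, 0, 5, 0, 20, 0, 0, 5, 0, 20, 0, 0, 5, 0, 20, 0, 0, 5, 0, 20, 0, 0, 3, 0, 20, 0, 0, 3, 0, 20, 0, 0, 0, 0]
}}

```text
time: 25.75
tool_pos: [0.6092, 0.3267, 0.112]
tool_rot: [-3.141, 0.0, 1.696]
contact_force: [1.0, -0.1, -0.5]
opening: 0.0265
```

>>> {"fn": "jog_arm", "kwargs": {
  "rows": [20, 0, 0, 2, 0, 20, 0, 0, 1.5, 0, 20, 0, 0, 1.5, 0, 20, 0, 0, 0, 0]
}}

```text
time: 26.15
tool_pos: [0.6103, 0.3277, 0.1102]
tool_rot: [3.137, -0.002, 1.696]
contact_force: [-1.8, 1.5, 10.8]
opening: 0.0265
```

>>> {"fn": "jog_arm", "kwargs": {
  "rows": [20, 0, 0, 1, 0, 20, 0, 0, 1, 0, 20, 0, 0, 1, 0, 20, 0, 0, 1, 0, 20, 0, 0, 0, 0]
}}

```text
time: 26.65
tool_pos: [0.6117, 0.3281, 0.11]
tool_rot: [3.132, -0.003, 1.697]
contact_force: [-4.3, -1.5, 24.5]
opening: 0.0263
```

>>> {"fn": "jog_arm", "kwargs": {
  "rows": [20, 0, 0, -4, 0, 20, 0, 0, -2, 0, 36, 0, 0, 0, 0, 36, 0, 0, 0, 0, 36, 0, 0, -30, 0, 36, 0, 0, -40, 0, 36, -40, 0, -20, 0, 36, -35, 0, 0, 0, 36, 0, 0, 0, 0, 36, 0, 0, 0, 0]
}}

```text
time: 27.65
tool_pos: [0.6187, 0.2515, 0.1987]
tool_rot: [-3.14, -0.0, 1.694]
contact_force: [-0.6, 0.5, -0.1]
opening: 0.0362
```

```bash
python3 -c "
from h import *
s,p,d,P=look('w8');st()
for z in((.1,.112),(.07,.112),(.12,.135)): circ(P,d,(.609,.327),.03,*z)
go([.609,.3265,.14],None,s)"
```

```text
green 891 [250. 108.] topz 0.1254 c [array([608.5, 327.2]), np.float64(13.3)]
green 412 [ 88. 154.] topz 0.0507 c [array([424.1, 262.5]), np.float64(13.4)]
{'time': np.float64(27.7), 'tool_pos': array([0.6184, 0.2524, 0.1985]), 'tool_rot': array([-3.1399e+00, -3.0000e-04,  1.6956e+00]), 'contact_force': array([-0.4163,  0.2793, -0.3723]), 'torque': array([-0.0627,  0.0281, -0.0711]), 'opening': np.float64(0.036), 'qpos': array([2.7260e-01, 6.3240e-01, 1.1208e+00, 5.0000e-04, 1.3900e+00,
       1.4770e-01])}
circ 0.1 0.112 69 [array([607.9, 327.2]), np.float64(15.7)]
circ 0.07 0.112 69 [array([607.9, 327.2]), np.float64(15.7)]
circ 0.12 0.135 999 [array([608.7, 327.6]), np.float64(14.5)]
t= [0.6187 0.2515 0.1987] yaw 1.694 q6 0.148 shift [75.6 -0.3 58.7] dist 96 roll None
```

Both stoppers are seated (tops at 0.125 m). I'll roll to the placing yaw and pick flask B by the neck.

>>> {"fn": "jog_arm", "kwargs": {
  "rows": [55, 0, 0, 0, 7.2, 55, 0, 0, 0, 7.2, 55, 0, 0, 0, 0, 55, 0, 0, 0, 0],
  "grip_force": 20
}}

```text
time: 28.1
tool_pos: [0.6183, 0.2532, 0.1988]
tool_rot: [-3.141, 0.0, 1.449]
contact_force: [0.2, 0.3, 0.8]
opening: 0.0549
```

```bash
python3 -c "
from h import *
go([.6084,.3274,.072],1.443)"
```

```text
t= [0.6183 0.2532 0.1988] yaw 1.449 q6 0.395 shift [ 72.4 -18.8 126.8] dist 147 roll 0.4
```

>>> {"fn": "jog_arm", "kwargs": {
  "rows": [55, 36, -9.4, 0, 0, 55, 36.4, -9.4, 0, 0, 55, 0, 0, 40, 0, 55, 0, 0, 40, 0, 55, 0, 0, 30, 0, 55, 0, 0, 16, 0, 55, 0, 0, 0, 0, 20, 0, 0, 0, 0, 20, 0, 0, 0, 0, 20, 0, 0, 0, 0, 20, 0, 0, 0, 0, 20, 0, 0, -10, 0, 20, 0, 0, -30, 0, 20, 0, 0, -40, 0, 20, 0, 0, -40, 0, 20, 0, 0, -40, 0, 20, 0, 0, 0, 0],
  "grip_force": 22
}}

```text
time: 29.8
tool_pos: [0.6115, 0.3275, 0.242]
tool_rot: [3.13, -0.007, 1.445]
contact_force: [1.0, 0.2, -1.2]
opening: 0.0288
```

```bash
python3 -c "
from h import *
st()
for y in (60,-60): print(sh(78,y));go([*sh(78,y),.232],1.443)"
```

```text
{'time': np.float64(29.8), 'tool_pos': array([0.6115, 0.3275, 0.242 ]), 'tool_rot': array([ 3.1297, -0.0067,  1.4451]), 'contact_force': array([ 1.0254,  0.2118, -1.1773]), 'torque': array([-0.0329,  0.0997,  0.0191]), 'opening': np.float64(0.0288), 'qpos': array([3.8130e-01, 6.5450e-01, 9.6360e-01, 1.0000e-04, 1.5098e+00,
       5.0700e-01])}
[ 0.62082094 -0.11674761]
t= [0.6115 0.3275 0.242 ] yaw 1.445 q6 0.507 shift [-439.6   64.9   10. ] dist 444 roll 0.1
[ 0.60550285 -0.23576591]
t= [0.6115 0.3275 0.242 ] yaw 1.445 q6 0.507 shift [-559.6   64.7   10. ] dist 563 roll 0.1
```

>>> {"fn": "jog_arm", "kwargs": {
  "rows": [20, -15, 1.7, 0, 0, 20, -25, 2.9, 0, 0, 20, -36, 4.2, 0, 0, 20, -36, 4.2, 0, 0, 20, -36, 4.2, 0, 0, 20, -36, 4.2, 0, 0, 20, -36, 4.2, 0, 0, 20, -36, 4.2, 0, 0, 20, -36, 4.2, 0, 0, 20, -36, 4.2, 0, 0, 20, -36, 4.2, 0, 0, 20, -36, 4.2, 0, 0, 20, -36, 4.2, 0, 0, 20, -36, 4.2, 0, 0, 20, -36, 4.2, 0, 0, 20, -27, 3, 0, 0, 20, -15, 1.7, 0, 0, 20, -8, 0, 0, 0, 20, 0, 0, 0, 0, 20, 0, 0, 0, 0]
}}

```text
time: 31.8
tool_pos: [0.6024, -0.234, 0.2332]
tool_rot: [-3.141, -0.001, 1.446]
contact_force: [-0.9, 0.3, -0.7]
opening: 0.0291
```

```bash
sed -i 's/SH=.*;SY/SH=np.array([.5362,-.1656]);SY/' h.py; python3 - <<'E'
from h import *
s,p,d,P=look('w9');st();go([*sh(78,-60),.167],1.443,s)
p,d=read_camera("scene");cv2.imwrite("pics/s9.png",cv2.resize(p[90:280,90:340,::-1],(750,570)))
E
```

```text
green 101 [252. 248.] topz 0.2747 c [array([ 603.7, -221.1]), np.float64(6.4)]
green 1472 [252. 288.] topz 0.2977 c [array([ 605.3, -209.2]), np.float64(8.6)]
{'time': np.float64(31.85), 'tool_pos': array([ 0.6026, -0.2337,  0.2334]), 'tool_rot': array([-3.1412e+00, -7.0000e-04,  1.4463e+00]), 'contact_force': array([-0.0469, -0.0559, -1.8997]), 'torque': array([-0.0751,  0.0949, -0.0193]), 'opening': np.float64(0.029), 'qpos': array([-4.8870e-01,  5.6800e-01,  1.1405e+00,  5.0000e-04,  1.4337e+00,
       -3.6430e-01])}
t= [ 0.6024 -0.234   0.2332] yaw 1.446 q6 -0.364 shift [-0.7  3.6 66.2] dist 66 roll 0.2
```

View pics/s9.png

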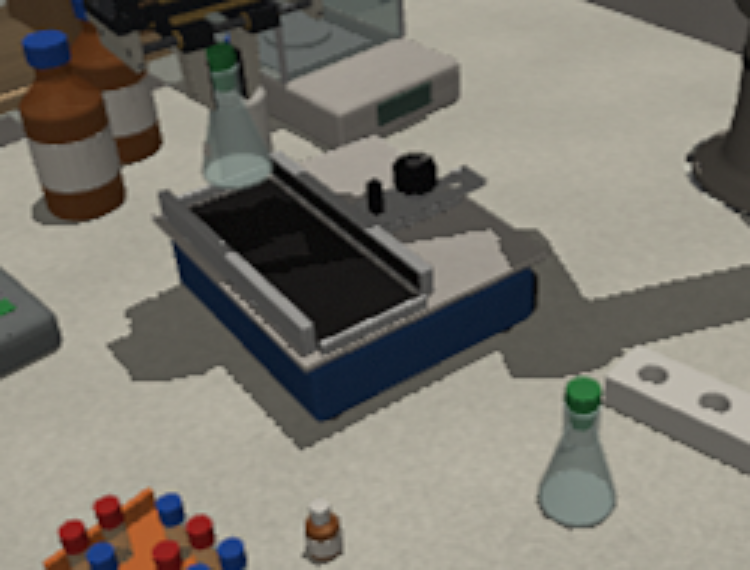

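The scene view shows flask B upright in the gripper over the lane, the bar open, and flask A standing stoppered. I'll lower it.

>>> {"fn": "jog_arm", "kwargs": {
  "rows": [20, -0.7, 3.6, 15, 0, 20, 0, 0, 20, 0, 20, 0, 0, 18, 0, 20, 0, 0, 10, 0, 20, 0, 0, 2, 0, 20, 0, 0, 0, 0]
}}

```text
time: 32.5
tool_pos: [0.6062, -0.236, 0.1683]
tool_rot: [3.142, -0.0, 1.445]
contact_force: [-0.0, -0.0, -1.0]
opening: 0.0289
```

>>> {"fn": "jog_arm", "kwargs": {
  "rows": [20, 0, 0, 1.5, 0, 20, 0, 0, 1.5, 0, 20, 0, 0, 0, 0]
}}

```text
time: 32.8
tool_pos: [0.6065, -0.2364, 0.1665]
tool_rot: [3.14, 0.001, 1.445]
contact_force: [-0.0, 0.4, 2.0]
opening: 0.0282
```

>>> {"fn": "jog_arm", "kwargs": {
  "rows": [45, 0, 0, 0, 0, 55, 0, 0, 0, 0, 55, 0, 0, 0, 0, 55, 0, 0, -20, 0, 55, 0, 0, -40, 0, 55, 0, 0, -20, 0, 55, 0, 0, 0, 0]
}}

```text
time: 33.5
tool_pos: [0.6073, -0.2369, 0.2492]
tool_rot: [3.135, 0.002, 1.445]
contact_force: [-0.6, -1.2, -0.2]
opening: 0.055
```

```bash
python3 -c "
from h import *
go([.589,.095,.24])"
```

```text
t= [ 0.6073 -0.2369  0.2492] yaw 1.445 q6 -0.364 shift [327.  -59.8   9.2] dist 333 roll None
```

>>> {"fn": "jog_arm", "kwargs": {
  "rows": [55, 36.3, -6.6, 0, 0, 55, 36.3, -6.6, 0, 0, 55, 36.3, -6.6, 0, 0, 55, 36.3, -6.6, 0, 0, 55, 36.3, -6.6, 0, 0, 55, 36.3, -6.6, 0, 0, 55, 36.3, -6.6, 0, 0, 55, 36.3, -6.6, 0, 0, 55, 36.3, -6.6, 0, 0, 55, 0, 0, 0, 0, 55, 0, 0, 0, 0, 55, 0, 0, 0, 0]
}}

```text
time: 34.7
tool_pos: [0.5879, 0.0944, 0.2447]
tool_rot: [-3.14, 0.001, 1.444]
contact_force: [-0.7, 0.1, 0.3]
opening: 0.0548
```

```bash
python3 -c "
from h import *
s,p,d,P=look('w10')
for z in((.1,.112),(.12,.135)): circ(P,d,(.577,.17),.03,*z)
go([.577,.1693,.072],1.443,s)
p,d=read_camera('top');P=cloud('top',d);hsv=cv2.cvtColor(p,cv2.COLOR_RGB2HSV);g=cv2.inRange(hsv,(45,100,40),(80,255,255))>0
for m,a,c in blobs(g&(d>0)&(P[...,2]<.25)): print('top',np.median(P[m],0),P[m][:,2].max())
"
```

```text
green 330 [108.  65.] topz 0.051 c [array([423.6, 260.5]), np.float64(13.6)]
green 603 [230. 113.] topz 0.125 c [array([577.1, 169.1]), np.float64(13.2)]
circ 0.1 0.112 57 [array([577.8, 169.2]), np.float64(15.4)]
circ 0.12 0.135 676 [array([576.8, 169.2]), np.float64(14.2)]
t= [0.5879 0.0944 0.2447] yaw 1.444 q6 0.157 shift [ 73.  -20.3 172.7] dist 189 roll 0.1
top [ 0.86942959 -0.51964789  0.19838736] 0.20065018004477664
top [ 0.80503561 -0.35954474  0.0466968 ] 0.049084543000106784
top [ 0.80310742 -0.39536847  0.04667034] 0.04995134030279358
top [ 0.80448129 -0.42940337  0.04655926] 0.05193807367946923
top [ 0.80331984 -0.46459937  0.0462753 ] 0.05098474676414955
top [ 0.60541905 -0.23647779  0.21505568] 0.21895579789564346
top [0.57861152 0.17405613 0.12180203] 0.12509134184368165
```

Flask B stands in the lane with its top at 0.219 m. Now flask A.

>>> {"fn": "jog_arm", "kwargs": {
  "rows": [55, 36, -10, 0, 0, 55, 37, -10.3, 0, 0, 55, 0, 0, 45, 0, 55, 0, 0, 45, 0, 55, 0, 0, 45, 0, 55, 0, 0, 27, 0, 55, 0, 0, 11, 0, 55, 0, 0, 0, 0]
}}

```text
time: 35.6
tool_pos: [0.5767, 0.1694, 0.0713]
tool_rot: [-3.139, 0.001, 1.444]
contact_force: [-0.7, 0.1, 0.6]
opening: 0.055
```

>>> {"fn": "jog_arm", "kwargs": {
  "rows": [20, 0, 0, 0, 0, 20, 0, 0, 0, 0, 20, 0, 0, 0, 0, 20, 0, 0, 0, 0]
}}

```text
time: 36.0
tool_pos: [0.5777, 0.1704, 0.0738]
tool_rot: [3.14, -0.001, 1.445]
contact_force: [-1.0, 0.1, 3.7]
opening: 0.0301
```

>>> {"fn": "jog_arm", "kwargs": {
  "rows": [20, 0, 0, -10, 0, 20, 0, 0, -30, 0, 20, 0, 0, -40, 0, 20, 0, 0, -40, 0, 20, 0, 0, -40, 0, 20, 0, 0, 0, 0, 20, 0, 0, 0, 0]
}}

```text
time: 36.7
tool_pos: [0.5772, 0.1704, 0.2337]
tool_rot: [3.14, -0.001, 1.445]
contact_force: [-1.5, -0.3, -2.2]
opening: 0.0301
```

```bash
python3 -c "
from h import *
st();go([*sh(78,60),.233],1.443)"
```

```text
{'time': np.float64(36.7), 'tool_pos': array([0.5772, 0.1704, 0.2337]), 'tool_rot': array([ 3.1396e+00, -6.0000e-04,  1.4449e+00]), 'contact_force': array([-1.4989, -0.2823, -2.1709]), 'torque': array([-0.0988,  0.0953,  0.0121]), 'opening': np.float64(0.0301), 'qpos': array([0.1597, 0.4789, 1.2902, 0.    , 1.3703, 0.2855])}
t= [0.5772 0.1704 0.2337] yaw 1.445 q6 0.286 shift [-278.6   79.6    0.7] dist 290 roll 0.1
```

>>> {"fn": "jog_arm", "kwargs": {
  "rows": [20, -14, 4, 0, 0, 20, -25, 7.1, 0, 0, 20, -35, 10, 0, 0, 20, -35, 10, 0, 0, 20, -35, 10, 0, 0, 20, -35, 10, 0, 0, 20, -35, 10, 0, 0, 20, -35, 10, 0, 0, 20, -20, 9, 0, 0, 20, -9.6, 4.5, 0, 0, 20, 0, 0, 0, 0, 20, 0, 0, 0, 0, 20, 0, 0, 20, 0, 20, 0, 0, 20, 0, 20, 0, 0, 15, 0, 20, 0, 0, 7, 0, 20, 0, 0, 2, 0, 20, 0, 0, 0, 0]
}}

```text
time: 38.5
tool_pos: [0.6262, -0.1161, 0.1689]
tool_rot: [3.141, -0.0, 1.446]
contact_force: [-0.8, 0.1, -1.8]
opening: 0.0304
```

```bash
python3 -c "
from h import *
st();go([*sh(78,60),.1665],1.443)"
```

```text
{'time': np.float64(38.5), 'tool_pos': array([ 0.6262, -0.1161,  0.1689]), 'tool_rot': array([ 3.1412e+00, -1.0000e-04,  1.4457e+00]), 'contact_force': array([-0.7748,  0.1316, -1.78  ]), 'torque': array([-0.0466,  0.2307, -0.015 ]), 'opening': np.float64(0.0304), 'qpos': array([-3.0360e-01,  5.9290e-01,  1.2754e+00,  2.0000e-04,  1.2729e+00,
       -1.7860e-01])}
t= [ 0.6262 -0.1161  0.1689] yaw 1.446 q6 -0.179 shift [-0.6 -4.9  2.4] dist 6 roll 0.2
```

>>> {"fn": "jog_arm", "kwargs": {
  "rows": [20, 0, 0, -2, 0, 20, -0.5, -3, 0, 0, 20, 0, -2.5, 0, 0, 20, 0, 0, 2, 0, 20, 0, 0, 1, 0, 20, 0, 0, 0, 0]
}}

```text
time: 39.1
tool_pos: [0.6204, -0.1166, 0.1673]
tool_rot: [-3.141, -0.0, 1.445]
contact_force: [0.5, 0.1, -1.2]
opening: 0.0302
```

>>> {"fn": "jog_arm", "kwargs": {
  "rows": [20, 0, 0, 1.5, 0, 20, 0, 0, 1, 0, 20, 0, 0, 0, 0]
}}

```text
time: 39.4
tool_pos: [0.6207, -0.1166, 0.1658]
tool_rot: [3.141, 0.0, 1.445]
contact_force: [-2.7, -0.8, 4.4]
opening: 0.0302
```

>>> {"fn": "jog_arm", "kwargs": {
  "rows": [45, 0, 0, 0, 0, 55, 0, 0, 0, 0, 55, 0, 0, 0, 0, 55, 0, 0, -20, 0, 55, 0, 0, -40, 0, 55, 0, 0, -25, 0, 55, 0, 0, 0, 0]
}}

```text
time: 40.1
tool_pos: [0.6223, -0.117, 0.2543]
tool_rot: [3.134, 0.001, 1.445]
contact_force: [0.1, -1.1, 1.1]
opening: 0.055
```

```bash
python3 -c "
from h import *
go([*sh(-37,0),.25],3.013)"
```

```text
t= [ 0.6223 -0.117   0.2543] yaw 1.445 q6 -0.181 shift [ -58.9 -116.3    4.3] dist 130 roll -89.8
```

>>> {"fn": "jog_arm", "kwargs": {
  "rows": [55, -15, -29, 0, 0, 55, -15, -29, 0, 0, 55, -15, -29, 0, 0, 55, -14, -29, 0, 0, 55, 0, 0, 0, -8, 55, 0, 0, 0, -8, 55, 0, 0, 0, -8, 55, 0, 0, 0, -8, 55, 0, 0, 0, -8, 55, 0, 0, 0, -8, 55, 0, 0, 0, -8, 55, 0, 0, 0, -8, 55, 0, 0, 0, -8, 55, 0, 0, 0, -8, 55, 0, 0, 0, -8, 55, 0, 0, 0, -2, 55, 0, 0, 0, 0, 55, 0, 0, 0, 0]
}}

```text
time: 41.9
tool_pos: [0.4978, -0.1603, 0.2492]
tool_rot: [3.141, -0.001, 3.014]
contact_force: [-0.8, 0.2, -0.3]
opening: 0.055
```

```bash
python3 - <<'E'
from h import *
s=observe();st();go([*sh(-37,0),.108],3.013,s)
p,d=read_camera("scene");P=cloud("scene",d);cv2.imwrite("pics/s11.png",cv2.resize(p[90:280,90:340,::-1],(750,570)))
pt,dt=read_camera("top");P=cloud("top",dt);hsv=cv2.cvtColor(pt,cv2.COLOR_RGB2HSV);g=cv2.inRange(hsv,(45,100,40),(80,255,255))>0
R=np.array([[np.cos(SY),np.sin(SY)],[-np.sin(SY),np.cos(SY)]])
for m,a,c in blobs(g&(dt>0)&(P[...,0]<.7)):
    q=np.median(P[m],0);print(q,R@(q[:2]-SH))
_,p,d,P=look("w11");q=circ(P,d,sh(-37,0),.02,.125,.14)
E
```

```text
{'time': np.float64(41.9), 'tool_pos': array([ 0.4978, -0.1603,  0.2492]), 'tool_rot': array([ 3.1411e+00, -1.1000e-03,  3.0144e+00]), 'contact_force': array([-0.7944,  0.2453, -0.2743]), 'torque': array([ 0.0506, -0.0015, -0.0116]), 'opening': np.float64(0.055), 'qpos': array([-4.5830e-01,  3.2200e-01,  1.4898e+00,  1.0000e-04,  1.3310e+00,
       -1.9019e+00])}
t= [ 0.4978 -0.1603  0.2492] yaw 3.014 q6 -1.902 shift [ -1.8  -0.3 141.2] dist 141 roll 0.1
[ 0.6185686  -0.12032395  0.21458624] [0.07591523 0.05542007]
[0.42363825 0.25755586 0.04827573] [-0.16565707  0.40532551]
green 193 [504.  99.] topz 0.0509 c [array([423.4, 259.4]), np.float64(13.2)]
circ 0.125 0.14 202 [array([ 499.2, -160.9]), np.float64(8.1)]
```

View pics/s11.png

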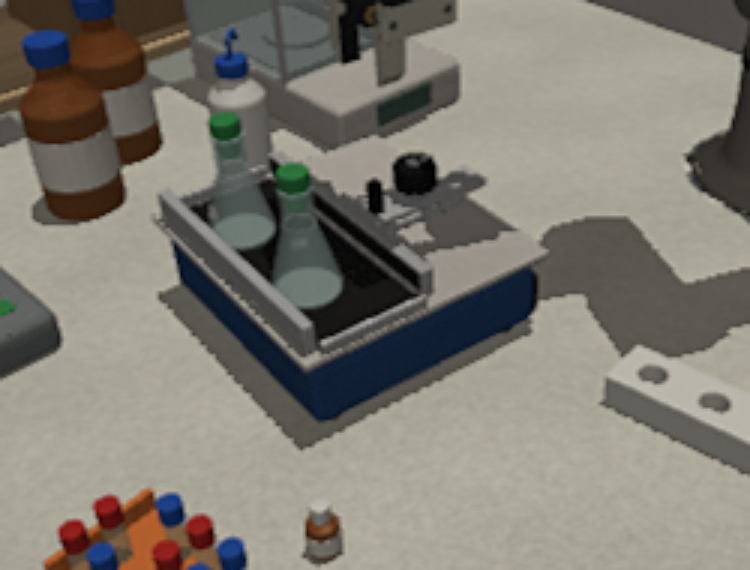

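Both flasks stand stoppered in the lane with the bar open. I'll grip the pull again and slide the bar home.

>>> {"fn": "jog_arm", "kwargs": {
  "rows": [50, -1.4, 0.5, 40, 0, 50, 0, 0, 40, 0, 50, 0, 0, 35, 0, 50, 0, 0, 18, 0, 50, 0, 0, 7, 0, 50, 0, 0, 0, 0, 8, 0, 0, 0, 0, 8, 0, 0, 0, 0, 8, 0, 0, 0, 0, 8, 0, 0, 0, 0, 8, 0, 0, 0, 0],
  "grip_force": 30
}}

```text
time: 43.15
tool_pos: [0.4996, -0.1618, 0.1105]
tool_rot: [-3.138, 0.001, 3.017]
contact_force: [-4.8, -19.7, -2.4]
opening: 0.0144
```

>>> {"fn": "jog_arm", "kwargs": {
  "rows": [8, -3, 0, 0, 0, 8, -3, 0, 0, 0, 8, -3, 0, 0, 0, 8, -3, 0, 0, 0, 8, -3, 0, 0, 0, 8, -3, 0, 0, 0, 8, -3, 0, 0, 0, 8, -3, 0, 0, 0, 8, -3, 0, 0, 0, 8, -3, 0, 0, 0, 8, -2, 0, 0, 0, 8, -2, 0, 0, 0, 8, -2, 0, 0, 0, 8, 0, 0, 0, 0]
}}

```text
time: 44.55
tool_pos: [0.5352, -0.1668, 0.1104]
tool_rot: [-3.138, 0.001, 3.016]
contact_force: [-2.5, -8.1, 1.7]
opening: 0.0137
```

>>> {"fn": "jog_arm", "kwargs": {
  "rows": [8, -1.5, 0, 0, 0, 8, -1.5, 0, 0, 0, 8, -1, 0, 0, 0, 8, -1, 0, 0, 0, 8, 0, 0, 0, 0, 8, 0, 0, 0, 0]
}}

```text
time: 45.15
tool_pos: [0.5391, -0.1673, 0.1104]
tool_rot: [-3.139, -0.001, 3.016]
contact_force: [-6.3, -8.1, 3.0]
opening: 0.0139
```

>>> {"fn": "jog_arm", "kwargs": {
  "rows": [8, -1, 0, 0, 0, 8, -1, 0, 0, 0, 8, 0, 0, 0, 0]
}}

```text
time: 45.45
tool_pos: [0.5392, -0.1673, 0.1104]
tool_rot: [-3.139, -0.006, 3.016]
contact_force: [-14.6, -7.4, 8.2]
opening: 0.0138
```

>>> {"fn": "jog_arm", "kwargs": {
  "rows": [30, 0, 0, 0, 0, 50, 0, 0, 0, 0, 50, 0, 0, 0, 0, 50, 0, 0, -40, 0, 50, 0, 0, -40, 0, 50, 0, 0, -25, 0, 60, 40, 0, 0, 0, 60, 42, 0, 0, 0, 60, 0, 0, 0, 0, 60, 0, 0, 0, 0]
}}

```text
time: 46.45
tool_pos: [0.4608, -0.1551, 0.2155]
tool_rot: [-3.141, 0.001, 3.016]
contact_force: [0.7, -0.1, -0.1]
opening: 0.0598
```

```bash
python3 - <<'E'
from h import *
s,p,d,P=look("w12")
circ(P,d,sh(3,0),.02,.128,.14);circ(P,d,sh(-85,0),.035,.135,.15)
slices(P,d,[(.105,.125)])
go([.4520,-.1546,.114],None,s)
E
```

```text
circ 0.128 0.14 132 [array([ 539.5, -166.4]), np.float64(7.6)]
circ 0.135 0.15 1922 [array([ 451.9, -155. ]), np.float64(21.9)]
(0.105, 0.125) 64 [249. 164.] [array([ 435.3, -152.7]), np.float64(13.8)]
(0.105, 0.125) 388 [ 19. 207.] [array([ 445.3, -429.7]), np.float64(24.6)]
(0.105, 0.125) 1441 [251. 294.] [array([ 569.3, -167.3]), np.float64(71.4)]
t= [ 0.4608 -0.1551  0.2155] yaw 3.016 q6 -1.928 shift [  8.8  -0.6 101.5] dist 102 roll None
```

The bar is at its home stop (it blocks at 15 N, pull back at 0.5395). I'll now tighten the nut with + roll.

>>> {"fn": "jog_arm", "kwargs": {
  "rows": [60, 8.8, -0.6, 0, 0, 60, 0, 0, 40, 0, 60, 0, 0, 35, 0, 60, 0, 0, 20, 0, 60, 0, 0, 7, 0, 60, 0, 0, 0, 0, 40, 0, 0, 0, 0, 40, 0, 0, 0, 0, 40, 0, 0, 0, 0, 40, 0, 0, 0, 0],
  "grip_force": 35
}}

```text
time: 47.5
tool_pos: [0.4527, -0.1559, 0.1142]
tool_rot: [-3.139, 0.003, 3.016]
contact_force: [-1.8, -5.6, 6.0]
opening: 0.0431
```

>>> {"fn": "jog_arm", "kwargs": {
  "rows": [40, 0, 0, 0.25, 8, 40, 0, 0, 0.25, 8, 40, 0, 0, 0.25, 8, 40, 0, 0, 0.25, 8, 40, 0, 0, 0.25, 8, 40, 0, 0, 0.25, 8, 40, 0, 0, 0.25, 8, 40, 0, 0, 0.25, 8, 40, 0, 0, 0.25, 8, 40, 0, 0, 0.25, 8, 40, 0, 0, 0.25, 8, 40, 0, 0, 0.25, 8, 40, 0, 0, 0.25, 8, 40, 0, 0, 0.25, 8, 40, 0, 0, 0.25, 8, 40, 0, 0, 0.25, 8, 40, 0, 0, 0.25, 8, 40, 0, 0, 0.25, 8, 40, 0, 0, 0.25, 8, 40, 0, 0, 0, 0]
}}

```text
time: 49.5
tool_pos: [0.4527, -0.1558, 0.1094]
tool_rot: [3.139, -0.001, 0.359]
contact_force: [-1.5, -5.2, 4.7]
opening: 0.0436
```

```bash
python3 -c "
from h import *
st()"
```

```text
{'time': np.float64(49.5), 'tool_pos': array([ 0.4527, -0.1558,  0.1094]), 'tool_rot': array([ 3.1386e+00, -1.4000e-03,  3.5880e-01]), 'contact_force': array([-1.4906, -5.2478,  4.703 ]), 'torque': array([-0.9658,  0.4607, -0.133 ]), 'opening': np.float64(0.0436), 'qpos': array([-4.9120e-01,  3.9330e-01,  1.8138e+00, -1.2000e-03,  9.3130e-01,
        7.2150e-01])}
```

>>> {"fn": "jog_arm", "kwargs": {
  "rows": [40, 0, 0, 0.25, 7, 40, 0, 0, 0.25, 7, 40, 0, 0, 0.25, 7, 40, 0, 0, 0.25, 7, 40, 0, 0, 0, 4, 40, 0, 0, 0, 0]
}}

```text
time: 50.1
tool_pos: [0.4537, -0.1564, 0.1086]
tool_rot: [3.139, -0.005, -0.196]
contact_force: [1.1, -6.5, 3.9]
opening: 0.0431
```

```bash
python3 -c "
from h import *
st()"
```

```text
{'time': np.float64(50.1), 'tool_pos': array([ 0.4537, -0.1564,  0.1086]), 'tool_rot': array([ 3.1385, -0.0051, -0.1959]), 'contact_force': array([ 1.0879, -6.4565,  3.9205]), 'torque': array([-1.1135,  0.006 ,  0.5213]), 'opening': np.float64(0.0431), 'qpos': array([-4.9100e-01,  3.9490e-01,  1.8138e+00, -1.8000e-03,  9.2710e-01,
        1.2768e+00])}
```

>>> {"fn": "jog_arm", "kwargs": {
  "rows": [40, 0, 0, 0, 4, 40, 0, 0, 0, 4, 40, 0, 0, 0, 4, 40, 0, 0, 0, 4, 40, 0, 0, 0, 0],
  "grip_force": 45
}}

```text
time: 50.6
tool_pos: [0.4534, -0.1566, 0.1088]
tool_rot: [3.139, -0.005, -0.474]
contact_force: [-0.1, -7.4, 5.3]
opening: 0.0432
```

```bash
python3 -c "
from h import *
st()"
```

```text
{'time': np.float64(50.6), 'tool_pos': array([ 0.4534, -0.1566,  0.1088]), 'tool_rot': array([ 3.1394, -0.0055, -0.4745]), 'contact_force': array([-0.1264, -7.4316,  5.2887]), 'torque': array([-1.1755,  0.3224,  0.7423]), 'opening': np.float64(0.0432), 'qpos': array([-0.4911,  0.3947,  1.8138, -0.0026,  0.9276,  1.5557])}
```

>>> {"fn": "jog_arm", "kwargs": {
  "rows": [60, 0, 0, 0, 0, 65, 0, 0, 0, 0, 65, 0, 0, 0, 0, 65, 0, 0, -40, 0, 65, 0, 0, -40, 0, 65, 0, 0, -40, 0, 65, 0, 0, 0, 0, 65, 0, 0, 0, 0]
}}

```text
time: 51.4
tool_pos: [0.4521, -0.1545, 0.2275]
tool_rot: [-3.141, -0.001, -0.475]
contact_force: [-0.6, 0.2, -0.7]
opening: 0.065
```

```bash
python3 - <<'E'
from h import *
s,p,d,P=look("w13");st()
q=circ(P,d,sh(-85,0),.035,.125,.15);print("nut top z",np.percentile(q[:,2],[50,90,99]))
q=circ(P,d,sh(3,0),.02,.12,.145)
E
```

```text
green 1318 [86. 28.] topz 0.2168 c [array([ 620.7, -118.3]), np.float64(14.2)]
{'time': np.float64(51.45), 'tool_pos': array([ 0.4515, -0.1543,  0.2264]), 'tool_rot': array([-3.1413e+00,  1.4000e-03, -4.7490e-01]), 'contact_force': array([ 1.1379, -0.5354, -0.4095]), 'torque': array([-0.0425,  0.1896, -0.051 ]), 'opening': np.float64(0.065), 'qpos': array([-4.9040e-01,  2.5550e-01,  1.6488e+00,  3.0000e-04,  1.2388e+00,
        1.5553e+00])}
circ 0.125 0.15 1693 [array([ 452.4, -155.1]), np.float64(21.9)]
nut top z [0.13355128 0.13465085 0.13538958]
circ 0.12 0.145 241 [array([ 539.2, -166. ]), np.float64(8.1)]
```

>>> {"fn": "jog_arm", "kwargs": {
  "rows": [65, 0, 0, -40, 0, 65, 0, -30, -20, 0, 65, 0, -40, 0, 0, 65, 0, -40, 0, 0, 65, 0, -40, 0, 0, 65, 0, 0, 0, 0, 65, 0, 0, 0, 0]
}}

```text
time: 52.15
tool_pos: [0.52, -0.0207, 0.2852]
tool_rot: [3.14, 0.004, -0.473]
contact_force: [0.5, 0.7, 0.1]
opening: 0.065
```

```bash
python3 - <<'E'
from h import *
st();R=np.array([[np.cos(SY),np.sin(SY)],[-np.sin(SY),np.cos(SY)]])
for n in("top","scene"):
    p,d=read_camera(n);P=cloud(n,d);hsv=cv2.cvtColor(p,cv2.COLOR_RGB2HSV);g=cv2.inRange(hsv,(45,100,40),(80,255,255))>0
    for m,a,c in blobs(g&(d>0)&(P[...,0]<.7)):
        q=np.median(P[m],0);print(n,q,P[m][:,2].max(),"shaker",R@(q[:2]-SH))
    cv2.imwrite(f"pics/f_{n}.png",cv2.resize(p[:,:,::-1],(800,600)))
E
```

```text
{'time': np.float64(52.15), 'tool_pos': array([ 0.52  , -0.0207,  0.2852]), 'tool_rot': array([ 3.1402,  0.0037, -0.4729]), 'contact_force': array([0.5032, 0.6651, 0.1295]), 'torque': array([-0.0156,  0.2022, -0.0032]), 'opening': np.float64(0.065), 'qpos': array([-1.8700e-01,  2.9650e-01,  1.4269e+00, -3.0000e-04,  1.4221e+00,
        1.8568e+00])}
top [ 0.6055693  -0.23673872  0.21524113] 0.22021833988201256 shaker [ 0.07788272 -0.0617017 ]
top [0.42346837 0.25749437 0.0491476 ] 0.05334315722622063 shaker [-0.16581771  0.40524284]
scene [ 0.61251165 -0.22951257  0.21383959] 0.21968774378934425 shaker [ 0.08384584 -0.05364847]
scene [ 0.6279393  -0.11256635  0.2152849 ] 0.21904092512913392 shaker [0.08421901 0.06431038]
scene [0.43009767 0.26258156 0.04986042] 0.05376338742428033 shaker [-0.15989203  0.41113464]
```

View pics/f_scene.png

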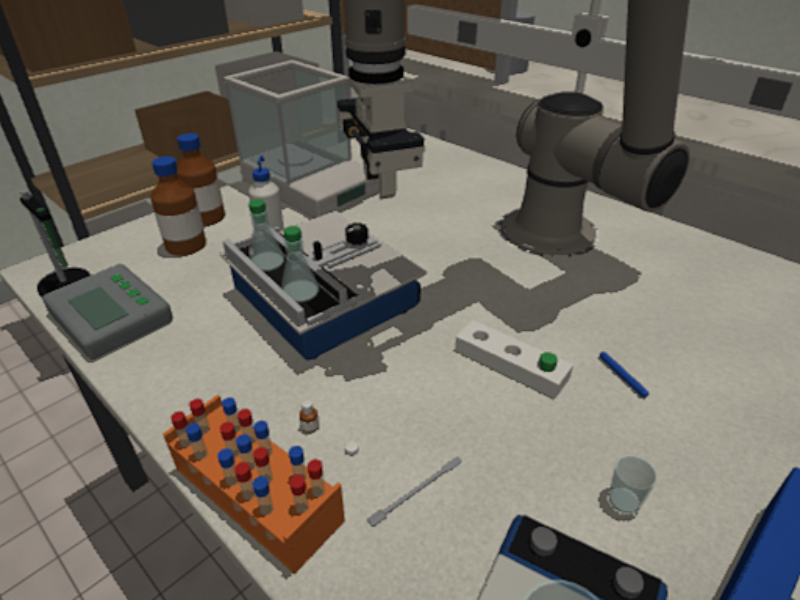

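The final view shows both flasks stoppered and upright in the closed lane, at (265,240) and (298,270). The nut is down, the spare stopper is still in the rack and the bystanders are where they were.

```bash
python3 -c "
from cell import *
print(hand_in())"
```

```text
the job is handed in; nothing more can be done
None
```

I loaded the shaker and handed the job in after about 52 s of robot time. `hand_in()` reports no verdict, so whether it passed is not known.

**What I did**
- **Nut:** it is right-handed, since turning it the other way met 0.78 N m. I backed it off about 3.1 rad to its stop, and its top rose 5.6 mm.
- **Bar:** I slid it 40 mm open, and after loading slid it home until it blocked at about 15 N.
- **Flasks:** two were present. I pushed a stopper into each with 25–29 N (stopper tops at 125 mm, against 126 mm expected) and stood both in the lane. The third stopper stayed in the rack.
- **Knock:** one flask was moved about 5 cm during the run, so I measured it again before using it.
- **Tightening:** I turned the nut about 3.2 rad, until it blocked at 0.74 N m.

**Last checks**
- **Passed:** the pull is back within about 0.5 mm of where it started. Both flasks are upright and clamped, with stopper tops at about 219 mm. In the last picture the bystanders look unmoved.
- **Disagreed:**
  - The scene camera puts the flasks about 6 mm nearer the rail than the top camera does. That is more than the 2 mm calibration, but in line with the 4–6 mm offset it showed on other objects.
  - In the last top view one of the two flasks was not found, probably hidden by the arm. The scene and wrist views both show it.
  - The nut's top read 135 mm, 1 mm lower than at the start, from a different viewpoint.

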